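# Clean a sheet die's lips and set its gap on shims

### The job

Set the gap of the sheet die to the brass shims: first, with the scraper, wipe all lumps of hardened plastic off the two lips into the catch tray at the die's left end, and lay the scraper back flat in the middle of its rubber mat. With the lips clean, stand every shim from the rack upright in the gap, blade down and its shoulder resting on both lips, centred on the marks: one at each end mark, and a third, if there is one, at the middle mark. Last, push the front lip by its handle until the shims are held tight between the lips; leave the shims in place, all lumps in the tray, and the pellet jar behind the die where it stands.

Things in the scene. Friction and masses are not known exactly. Their poses are not given: they have to be found in the camera images.
- mark_mid (a point): Steel sheet-extrusion die fixed on the bench, lips up, gap along y. Point at the gap's middle mark (short black line on the rear lip), level with the lips' tops (60 mm up), midway across the gap as it is when fully open. Axes of the die: x across the gap away from the robot, y along it to the left, z up. Rear lip: fixed, its face at x = +7 mm; front lip slides.
- mark_left (a point): As mark_mid, at the left end mark, 65 mm left of the middle mark and 45 mm from the gap's end. Each lip is 60 mm deep (x) and 220 mm long (y); their tops are flush; the gap is 220 mm long and 46 mm deep.
- mark_right (a point): As mark_mid, at the right end mark, 65 mm right of the middle mark and 45 mm from the gap's end.
- lip (a joint): Travel of the front lip towards the rear lip, m: 0 fully open (gap 14 mm), 0.0135 almost shut; gap = 14 mm minus travel. It starts 0 to 2 mm along, has no spring, stays where it is left and takes about 4 to 6 N to slide; on the 8 mm shim blades it stops at 0.006.
- lip_handle (a point): Middle of the bar handle on the front lip's front face: a level round bar 90 mm long (y), about 10 mm thick, 40 mm above the bench, 35 mm out from the face towards the robot. Moves with the lip; push it away from the robot (die x) to close the gap.
- tray_floor (a point): Middle of the inner floor (3 mm above the bench) of the open aluminium catch tray, fixed against the left end of the die; 156 mm (x, along the die's depth) by 130 mm (y, away from its end), walls 3 mm thick and 34 mm high, 26 mm lower than the lips.
- mat_top (a point): Middle of the top (3 mm above the bench) of the black rubber tool mat, 156 mm (x) by 105 mm (y), fixed; the scraper starts on it.
- scraper (a point): Scraper standing on its brass bar (140 mm long in x, 46 wide in y, 22 high), with an upright black grip on it, 92 mm long (x), 22 mm thick (y), top 70 mm above the underside. Point in the grip, 48 mm above the underside; pinch across the 22 mm (y). The bar spans both lips (134 mm together).
- shim_1 (a point): Brass shim, 2 or 3 alike, upright in a wooden rack (60 x 160 mm, 44 high, slots 52 mm apart in line). Blade 8 mm (x), 36 (y), 32 deep; above it a shoulder 26 (x) by 40 (y), 8 high, resting on the rack; above that a tab 14 (x), 36 (y), 52 tall. Point on the middle axis in the tab, 67 mm above the blade's tip, 35 mm above the shoulder's underside; pinch across x. Either face may be front.
- shim_2 (a point): Brass shim, 2 or 3 alike, upright in a wooden rack (60 x 160 mm, 44 high, slots 52 mm apart in line). Blade 8 mm (x), 36 (y), 32 deep; above it a shoulder 26 (x) by 40 (y), 8 high, resting on the rack; above that a tab 14 (x), 36 (y), 52 tall. Point on the middle axis in the tab, 67 mm above the blade's tip, 35 mm above the shoulder's underside; pinch across x. Either face may be front.
- shim_3 (a point): Brass shim, 2 or 3 alike, upright in a wooden rack (60 x 160 mm, 44 high, slots 52 mm apart in line). Blade 8 mm (x), 36 (y), 32 deep; above it a shoulder 26 (x) by 40 (y), 8 high, resting on the rack; above that a tab 14 (x), 36 (y), 52 tall. Point on the middle axis in the tab, 67 mm above the blade's tip, 35 mm above the shoulder's underside; pinch across x. Either face may be front.
- lump_1 (a point): Lump of hardened black plastic lying loose on the top of the lips (two to four are present), about 46 x 29 mm (x, y), 17 mm high, 20 g, too big to fall into the gap. This point is its centre, 8.5 mm above its underside.
- lump_2 (a point): Lump of hardened black plastic lying loose on the top of the lips (two to four are present), about 46 x 29 mm (x, y), 17 mm high, 20 g, too big to fall into the gap. This point is its centre, 8.5 mm above its underside.
- lump_3 (a point): Lump of hardened black plastic lying loose on the top of the lips (two to four are present), about 46 x 29 mm (x, y), 17 mm high, 20 g, too big to fall into the gap. This point is its centre, 8.5 mm above its underside.
- lump_4 (a point): Lump of hardened black plastic lying loose on the top of the lips (two to four are present), about 46 x 29 mm (x, y), 17 mm high, 20 g, too big to fall into the gap. This point is its centre, 8.5 mm above its underside.
- scraper_b: The scraper itself; origin in the middle of its underside, axes as for point scraper.
- lump_1_b: Lump 1 itself; origin in the middle of its underside.
- lump_2_b: Lump 2 itself; origin in the middle of its underside.
- lump_3_b: Lump 3 itself; origin in the middle of its underside.
- lump_4_b: Lump 4 itself; origin in the middle of its underside.
- pellet_jar: Orange jar with a blue lid, 57 mm across, 82 mm tall, on the bench behind the right end of the die; a bystander. Origin under its centre.

How it is judged:
By the outcome, as a careful person would: the job done as asked, in the order asked, and still so for the second after the job is handed in, with the robot touching nothing.
Of shim_1_b, shim_2_b, shim_3_b only 2 to 3 are there at a start; the rules pass over those that are not, and their reading is None.
Of lump_1_b, lump_2_b, lump_3_b, lump_4_b only 2 to 4 are there at a start; the rules pass over those that are not, and their reading is None.
At some moment in a run one of scraper_b may be knocked a few centimetres aside while the robot is not near it.
It also fails if it takes over 208 s, if anything falls off the work surface, if the arm or the gripper's body presses on something with over 40 N, if the wrist force passes 120 N, or if a joint passes its speed limit or range.

### The arm

A 6-joint arm with a two-finger parallel gripper is mounted at the origin on a cart in front of the work surface, level with it; the furniture and walls round the work are solid. World frame = base frame: x ahead of the robot, y to its left, z up, the work surface at z = 0. Lengths are in m, angles in rad, forces in N, time in s.
With the tool pointing down it reaches from about 0.275 to 1 m from the base axis. Payload 8.4 kg.
Tool frame: the origin (TCP) lies at the centre of the arm's flange, where the gripper is bolted on; the fingertips stand 173 mm ahead of it and the grasp point (between the pads) lies 155 mm ahead of it; z points along the fingers, y is the direction in which the jaws open and shut (so a half turn about z gives the same grasp; the last joint's range is limited). The gripper opens to 85 mm and grips with 20 to 120 N. Pads are 22 mm wide; open, the fingers measure 114 mm over their backs; the gripper's body (76 mm by 85 mm) begins 54 mm behind the grasp point. The pads swing forward as they close: fully open they stand 13 mm farther back than shut.
Start: joints at [1.251, 0.353, 1.633, -0, 1.155, -0.002], TCP at [0.195, 0.594, 0.405] pointing down, gripper open.
Joint ranges: [-2.63, 2.63], [-0.92, 2.1], [0.06, 2.66], [-1.3, 4.44], [0, 2.69], [-3.02, 3.02]. Speed limits (rad/s): [2.22, 2.22, 2.79, 3.14, 3.14, 3.14].

### API

Orientations are given as a unit quaternion [x, y, z, w].
In Python, from station import env gives the robot as it stands.
- The arm moves only by the tool carry_out, never from a script. Its argument "moves" is text: rows parted by semicolons, each of 5 numbers parted by spaces: the closure, from -1 (fully open) to 1 (shut), then the shift along the tool's x, y, z in m, then the turn about the tool's z in rad. In form: gripper x y z turn; .... A call has 1 to 20 rows; each row shifts and turns the commanded pose from where the row before left it, along the tool's axes as they then stand; what a row does not reach is not made up. A row lasts 1/12 s, in which the tool goes at most 41.7 mm and 7.16 degrees, less where a joint would pass 70% of its speed; a pose out of reach is approached as far as the arm can. A call with a gripper value outside its range is refused whole. The fingers move at their own pace and stop on an object; "force" is the grip in N (left out, the last holds). Time passes only in rows, so rows that do not move let the fingers close. It gives the time, the measured TCP pose, the force and the opening at its end, in the units of the state.
- env.observe(): the state, without advancing time (a new reading comes with each control period).
- env.get_image(name): name is "scene" or "top" or "wrist"; returns (picture, depth): 480x640x3 uint8, red, green, blue; 480x640 float32, m along the optical axis (not along the pixel's ray), 0 where there is no reading.
- env.camera_info(name): a dict with "intrinsics" (3x3 intrinsics, pixels), "R" (3x3) and "t" (3): a world point X has camera coordinates R X + t; the wrist camera has in their place "T_tool_cam" (4x4, takes a point from camera to tool coordinates, whose origin is the TCP and whose axes are the flange's). Camera axes: x right, y down, z forward; pixel columns grow to the right and rows downward; lengths in m; the calibration is good to about 2 mm. A picture is of the moment at which its call begins: read the wrist's pose just before it. camera_info takes no time and is no camera call.
- env.sign_off(): hands the job in, once; it reports no verdict.
Trained networks look in the newest picture that a camera, given by its name, has taken for a name from the list of things; names that differ only in an ending like _2 or _b are one class to them, and where a whole thing is asked for, a point or a joint stands for the part that bears it (a point fixed in the world has none). Each returns a list of dicts, best first, with "score" (0 to 1); they miss things now and then, are a little off and sometimes report something else, mostly with a low value. They report only what shows in the picture. A call takes as long as a camera call.
- env.trace(camera, thing): "mask" (480x640 bool, what is visible of it).
- env.mark_of(camera, thing): "point" ([x, y, z] in m, in world coordinates, good to about 4 mm: a listed point, or the origin of a listed thing).
The state is a dict: "time_s": time; "joints": joint angles; "dq": joint speeds; "effort": joint torques, N m; "ee_pos": TCP position; "tool_rot": TCP orientation; "force": force on the tool from outside, world axes, zero at the start; "wrist_torque": the same for the moment, N m; "width": finger opening in m.
Only numpy, scipy, OpenCV 4.12 (cv2) and the standard library are available. Lean on these libraries where they do the work, as an engineer would, in place of code of your own. Each camera call takes 0.05 s, during which the arm holds its last target. There are 200 camera calls.

## Working session

There is one attempt and no reset: what is moved stays moved. The work goes in short steps, Python scripts to look and compute and a tool call to move; the robot and the scene stay as the last step left them, time stands still between calls to the robot, and variables do not carry over. Pictures are saved under pics/ and viewed, about 12 in all and at most 16, crops included, and the job is handed in when it is done.

Besides the shell and the picture viewer there is one more tool, called after "Call:" in YAML: its name, and indented under it one key for each argument. carry_out: Moves the arm, as the interface text tells. Its arguments: {"type":"object","properties":{"moves":{"type":"string"},"force":{"type":"number"}},"required":["moves"]}

```bash
ls; mkdir -p pics; cat > h.py <<'E'
import numpy as np, cv2
from station import env
from scipy.spatial.transform import Rotation as Ro
def st():
    s=env.observe(); R=Ro.from_quat(s["tool_rot"]).as_matrix()
    print("t",round(s["time_s"],2),"tcp",np.round(s["ee_pos"],4),"x",np.round(R[:,0],3),"y",np.round(R[:,1],3),"z",np.round(R[:,2],3),"F",np.round(s["force"],1),"w",round(s["width"],4),"j",np.round(s["joints"],2)); return s
def cloud(name):
    s=env.observe(); im,d=env.get_image(name); c=env.camera_info(name); K=np.array(c["intrinsics"])
    v,u=np.mgrid[:480,:640]; P=np.stack([(u-K[0,2])/K[0,0]*d,(v-K[1,2])/K[1,1]*d,d],-1)
    if name=="wrist":
        T=np.array(c["T_tool_cam"]); P=P@T[:3,:3].T+T[:3,3]; P=P@Ro.from_quat(s["tool_rot"]).as_matrix().T+s["ee_pos"]
    else: P=(P-c["t"])@np.array(c["R"])
    P[d==0]=np.nan
    return im,P
def save(im,n): cv2.imwrite("pics/"+n,im[...,::-1])
def marks(cam,names):
    for n in names:
        for r in env.mark_of(cam,n): print(cam,n,round(r["score"],2),np.round(r["point"],4))
E
python3 - <<'E'
from h import *
st()
a,P=cloud("top"); b,Q=cloud("scene"); save(a,"top0.png"); save(b,"scene0.png")
for c in("top","scene"): marks(c,["mark_mid","mark_left","mark_right","lip_handle","tray_floor","mat_top","scraper","shim_1","lump_1","pellet_jar"])
E
```

```text
pics
t 0.0 tcp [0.1952 0.5935 0.404 ] x [-0.95   0.312  0.   ] y [ 0.312  0.95  -0.001] z [-0.    -0.001 -1.   ] F [-0.7  0.8  0.7] w 0.0851 j [ 1.25  0.35  1.63  0.    1.16 -0.  ]
top mark_mid 0.75 [0.4848 0.2743 0.0619]
top mark_mid 0.68 [ 0.4329 -0.215   0.0496]
top mark_mid 0.53 [0.451  0.2469 0.0592]
top mark_left 0.84 [0.4821 0.333  0.0632]
top mark_right 0.63 [0.4901 0.2086 0.0623]
top mark_right 0.52 [0.476  0.4584 0.0055]
top lip_handle 0.81 [0.3866 0.2666 0.0377]
top lip_handle 0.39 [0.4834 0.3355 0.0605]
top tray_floor 0.79 [0.4748 0.461  0.0032]
top tray_floor 0.43 [0.4872 0.2736 0.0607]
top mat_top 0.76 [ 0.4194 -0.2209  0.0042]
top mat_top 0.42 [0.5229 0.2571 0.0592]
top scraper 0.85 [ 0.4321 -0.2154  0.0499]
top scraper 0.84 [ 0.4327 -0.2119  0.0058]
top scraper 0.68 [ 0.4304 -0.0756  0.0804]
top shim_1 0.75 [ 0.4277 -0.0775  0.0781]
top shim_1 0.53 [0.4163 0.0277 0.078 ]
top shim_1 0.47 [ 0.423  -0.0258  0.0767]
top lump_1 0.67 [0.4523 0.3256 0.0668]
top lump_1 0.66 [0.5278 0.254  0.0693]
top lump_1 0.47 [0.4517 0.2417 0.0674]
top pellet_jar 0.62 [6.661e-01 1.162e-01 5.000e-04]
scene mark_mid 0.89 [0.4896 0.2709 0.0586]
scene mark_left 0.66 [0.486  0.3396 0.0582]
scene mark_right 0.76 [0.4904 0.2083 0.0611]
scene mark_right 0.41 [ 0.4345 -0.2153  0.0061]
scene lip_handle 0.76 [0.3873 0.2683 0.0416]
scene tray_floor 0.72 [0.4772 0.4571 0.0055]
scene mat_top 0.82 [ 0.4184 -0.2249  0.0028]
scene mat_top 0.62 [0.4791 0.4577 0.0011]
scene mat_top 0.49 [6.667e-01 1.212e-01 2.000e-04]
scene scraper 0.65 [ 0.4343 -0.216   0.0042]
scene scraper 0.59 [ 0.4327 -0.2153  0.0516]
scene shim_1 0.96 [ 0.4314 -0.0742  0.0787]
scene shim_1 0.69 [ 0.4315 -0.2136  0.0504]
scene shim_1 0.67 [0.4155 0.0259 0.0784]
scene shim_1 0.62 [ 0.4204 -0.026   0.076 ]
scene lump_1 0.66 [0.453  0.3253 0.0675]
scene lump_1 0.65 [0.5222 0.2561 0.0634]
scene lump_1 0.43 [0.4524 0.2405 0.0699]
```

View pics/top0.png

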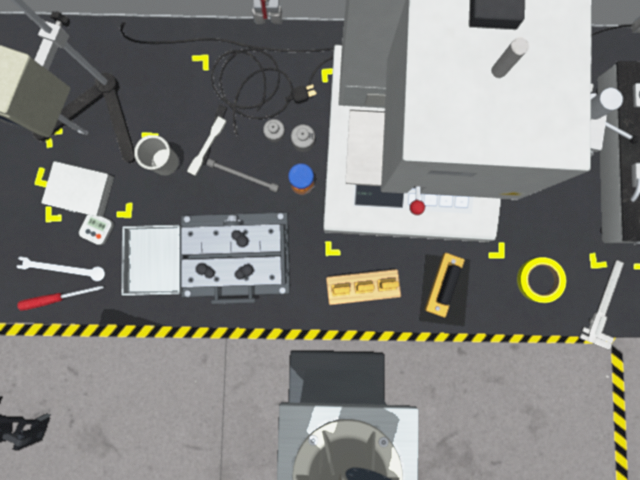

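View pics/scene0.png

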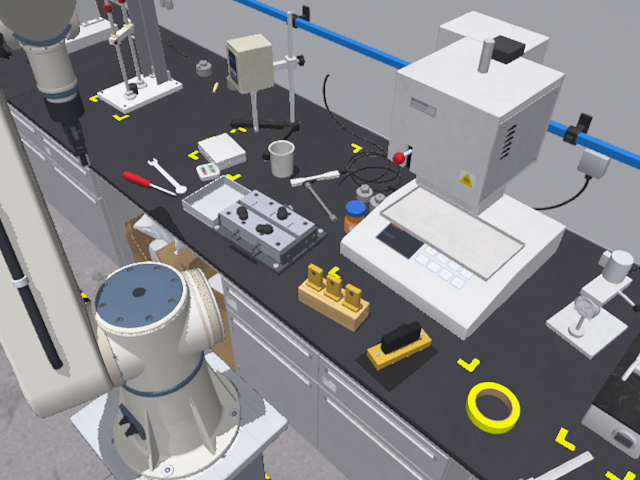

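Three shims and three lumps show, with the scraper on its mat (top picture about (447,285)), the die at (235,255) and the tray to its left at (150,260). Next I'll measure the yaws.

```bash
cat >> h.py <<'E'
def rect(P,lo,hi,zl,zh):
    m=(P[...,0]>lo[0])&(P[...,0]<hi[0])&(P[...,1]>lo[1])&(P[...,1]<hi[1])&(P[...,2]>zl)&(P[...,2]<zh)
    q=P[m]; r=cv2.minAreaRect((q[:,:2]*1000).astype(np.float32)); print(m.sum(),np.round(np.array(r[0])/1000,4),"size",np.round(r[1],1),"ang",round(r[2],1),"zmed",round(np.median(q[:,2]),4)); return q
E
python3 - <<'E'
from h import *
for c in("top","scene"):
    im,P=cloud(c); print(c)
    rect(P,(.3,-.35),(.55,-.12),.012,.1)   # scraper all
    rect(P,(.3,-.35),(.55,-.12),.055,.1)   # grip
    rect(P,(.3,-.13),(.55,.1),.038,.05)    # rack
    for y in(-.076,-.026,.027): rect(P,(.38,y-.026),(.47,y+.026),.085,.12)
    rect(P,(.41,.13),(.58,.40),.052,.0655)
    rect(P,(.3,.2),(.395,.33),.025,.05)
    for x,y in((.4525,.3255),(.525,.255),(.452,.241)): rect(P,(x-.035,y-.03),(x+.035,y+.03),.069,.1)
    q=P[(P[...,0]>.4)&(P[...,1]<.1)&(P[...,1]>-.3)&(P[...,2]>.05)&(P[...,2]<.6)]
    for y in np.arange(-.3,.1,.05):
        k=q[(abs(q[:,1]-y)<.02)&(q[:,0]>.49)]; 
        if len(k): print("machine y",round(y,2),"minx",k[:,0].min().round(3),"z",k[k[:,0].argmin(),2].round(3),"maxz",k[:,2].max().round(3))
E
```

```text
top
1957 [ 0.4563 -0.2152] size [187.5 190.2] ang 0.1 zmed 0.0607
1033 [ 0.4699 -0.2152] size [160.2 190.2] ang 0.1 zmed 0.0727
1341 [ 0.4654 -0.0344] size [180.9 160.5] ang 88.7 zmed 0.0439
120 [ 0.4318 -0.076 ] size [14.1 35.4] ang 7.5 zmed 0.1034
114 [ 0.425  -0.0245] size [14.  35.9] ang 7.0 zmed 0.103
112 [0.4181 0.0273] size [13.8 34.7] ang 7.6 zmed 0.1032
4898 [0.4947 0.2728] size [146.2 235.6] ang 3.4 zmed 0.0599
224 [0.3884 0.2666] size [13.5 99.3] ang 1.1 zmed 0.0443
184 [0.4542 0.326 ] size [40.7 27. ] ang 73.2 zmed 0.0739
189 [0.5263 0.253 ] size [44.5 26.3] ang 37.8 zmed 0.0736
192 [0.453  0.2408] size [25.8 42. ] ang 27.4 zmed 0.0736
machine y -0.3 minx 0.535 z 0.059 maxz 0.101
machine y -0.25 minx 0.536 z 0.066 maxz 0.549
machine y -0.2 minx 0.538 z 0.061 maxz 0.549
machine y -0.15 minx 0.54 z 0.054 maxz 0.6
machine y -0.1 minx 0.542 z 0.069 maxz 0.575
machine y -0.05 minx 0.54 z 0.391 maxz 0.549
machine y -0.0 minx 0.545 z 0.056 maxz 0.505
machine y 0.05 minx 0.547 z 0.052 maxz 0.5
scene
2940 [ 0.4546 -0.2165] size [193.3 190.8] ang 89.9 zmed 0.0526
1381 [ 0.4683 -0.2
[... 229 characters left out ...]
[0.417  0.0243] size [16.9 35.1] ang 9.9 zmed 0.0996
2512 [0.4922 0.269 ] size [148.8 233.7] ang 3.4 zmed 0.0586
150 [0.3857 0.2661] size [99.1 16.5] ang 88.7 zmed 0.0426
80 [0.4496 0.326 ] size [41.4 24.7] ang 55.2 zmed 0.0724
81 [0.5237 0.2501] size [47.5 23.5] ang 46.9 zmed 0.0728
94 [0.4513 0.238 ] size [27.5 44.3] ang 17.5 zmed 0.0728
machine y -0.3 minx 0.533 z 0.053 maxz 0.546
machine y -0.25 minx 0.533 z 0.057 maxz 0.6
machine y -0.2 minx 0.535 z 0.072 maxz 0.596
machine y -0.15 minx 0.537 z 0.065 maxz 0.6
machine y -0.1 minx 0.538 z 0.387 maxz 0.573
machine y -0.05 minx 0.538 z 0.393 maxz 0.556
machine y -0.0 minx 0.541 z 0.061 maxz 0.546
machine y 0.05 minx 0.544 z 0.058 maxz 0.546
```

```bash
cat >> h.py <<'E'
def plan(x,y,z,yaw):
    # print tool-frame move from present measured pose to target TCP; tool x at yaw+pi
    s=st(); R=Ro.from_quat(s["tool_rot"]).as_matrix(); d=R.T@(np.array([x,y,z])-s["ee_pos"])
    a=np.arctan2(R[1,0],R[0,0]); t=-((yaw+np.pi-a+np.pi)%(2*np.pi)-np.pi)
    print("tool shift",np.round(d,4),"turn about tool z",round(t,4))
E
python3 - <<'E'
from h import *
im,P=cloud("top")
for c in ("top","scene"):
    im,P=cloud(c); rect(P,(.3,-.35),(.525,-.12),.012,.1); rect(P,(.3,-.35),(.525,-.12),.055,.1); rect(P,(.3,-.13),(.52,.1),.038,.05)
plan(.432,-.215,.30,-.2)
E
```

```text
1306 [ 0.4348 -0.2129] size [ 46.6 140. ] ang 71.3 zmed 0.0276
478 [ 0.4345 -0.2134] size [23.1 92. ] ang 71.7 zmed 0.0717
1302 [ 0.4249 -0.0248] size [ 60. 160.] ang 7.5 zmed 0.0438
1520 [ 0.4336 -0.2154] size [ 48.9 142.7] ang 72.2 zmed 0.0293
489 [ 0.4333 -0.215 ] size [24.7 94.2] ang 70.9 zmed 0.0704
830 [ 0.4234 -0.0262] size [ 63.4 162.4] ang 8.0 zmed 0.0434
t 1.35 tcp [0.1953 0.5937 0.4047] x [-0.95   0.312 -0.   ] y [0.312 0.95  0.   ] z [ 0.  0. -1.] F [0.2 0.2 0.7] w 0.0853 j [ 1.25  0.35  1.63 -0.    1.16 -0.  ]
tool shift [-0.4775 -0.6943  0.1047] turn about tool z -0.1177
```

Call:
carry_out:
  moves: "-1 -0.02 -0.0289 0.005 0;-1 -0.02 -0.0289 0.005 0;-1 -0.02 -0.0289 0.005 0;-1 -0.02 -0.0289 0.005 0;-1 -0.02 -0.0289 0.005 0;-1 -0.02 -0.0289 0.005 0;-1 -0.02 -0.0289 0.005 0;-1 -0.02 -0.0289 0.005 0;-1 -0.02 -0.0289 0.005 0;-1 -0.02 -0.0289 0.005 0;-1 -0.02 -0.0289 0.005 0;-1 -0.02 -0.0289 0.005 0;-1 -0.02 -0.0289 0.005 0;-1 -0.02 -0.0289 0.005 0;-1 -0.02 -0.0289 0.005 0;-1 -0.02 -0.0289 0.005 0;-1 -0.02 -0.0289 0.005 0;-1 -0.02 -0.0289 0.005 0;-1 -0.02 -0.0289 0.005 0;-1 -0.02 -0.0289 0.005 0"

```text
time_s: 3.02
ee_pos: [0.3949, -0.0823, 0.3047]
tool_rot: [0.158, 0.987, 0.0, 0.0]
force: [0.7, 0.2, 0.4]
width: 0.0855
```

Call:
carry_out:
  moves: "-1 -0.02 -0.0289 0 0;-1 -0.02 -0.0289 0 0;-1 -0.02 -0.0289 0 0;-1 -0.01 -0.02 0 0;-1 0 0 0 0"

```text
time_s: 3.43
ee_pos: [0.4291, -0.2073, 0.3051]
tool_rot: [0.159, 0.987, -0.001, 0.001]
force: [0.3, 0.7, 0.4]
width: 0.0852
```

```bash
python3 - <<'E'
from h import *
im,P=cloud("top"); rect(P,(.3,-.35),(.525,-.12),.012,.03)
im,P=cloud("wrist"); save(im,"w1.png")
rect(P,(.3,-.35),(.525,-.12),.015,.1); rect(P,(.3,-.35),(.525,-.12),.06,.09)
marks("wrist",["scraper"])
plan(.434,-.2145,.206,-.325)
E
```

```text
598 [ 0.4346 -0.2131] size [ 46.4 139.8] ang 71.4 zmed 0.0246
10276 [ 0.433 -0.215] size [ 46.1 140. ] ang 71.5 zmed 0.0249
4408 [ 0.4323 -0.2149] size [22.  90.8] ang 71.9 zmed 0.0715
wrist scraper 0.94 [ 0.4379 -0.2131  0.0028]
wrist scraper 0.86 [ 0.431  -0.212   0.0519]
t 3.58 tcp [ 0.4274 -0.2034  0.3045] x [-0.95   0.313  0.001] y [0.313 0.95  0.   ] z [-0.001  0.001 -1.   ] F [0.3 0.4 0.7] w 0.0858 j [-0.45  0.25  2.04  0.    0.85 -1.7 ]
tool shift [-0.0098 -0.0085  0.0984] turn about tool z 0.0063
```

Call:
carry_out:
  moves: "-1 -0.009 -0.009 0.02 0;-1 0 0 0.03 0;-1 0 0 0.025 0;-1 0 0 0.015 0;-1 0 0 0.008 0;-1 0 0 0 0;1 0 0 0 0;1 0 0 0 0;1 0 0 0 0;1 0 0 0 0;1 0 0 0 0;1 0 0 0 0;1 0 0 0 0;1 0 0 0 0"
  force: 60

```text
time_s: 4.75
ee_pos: [0.4338, -0.215, 0.2075]
tool_rot: [0.158, 0.987, -0.0, 0.001]
force: [-1.2, 1.2, 7.1]
width: 0.0219
```

Call:
carry_out:
  moves: "1 0 0 -0.02 0;1 0 0 -0.03 0;1 0 0 -0.03 0;1 0 0 -0.03 0;1 0 0 0 0;1 0 0 0 0"

```text
time_s: 5.25
ee_pos: [0.4338, -0.2151, 0.318]
tool_rot: [0.158, 0.987, -0.001, 0.002]
force: [-0.3, -0.7, -3.3]
width: 0.0213
```

```bash
python3 - <<'E'
from h import *
im,P=cloud("scene"); save(im[200:440,240:560],"s1.png"); rect(P,(.3,-.35),(.525,-.12),.08,.19)
st()
for t in ("mark_mid","mark_left","mark_right"):
    pass
E
```

```text
1541 [ 0.4349 -0.2105] size [ 59.6 141.3] ang 72.8 zmed 0.1354
t 5.3 tcp [ 0.4332 -0.2148  0.3166] x [-0.95   0.313 -0.001] y [ 0.313  0.95  -0.   ] z [ 0. -0. -1.] F [-0.8  0.8 -4. ] w 0.0217 j [-0.46  0.25  2.01 -0.    0.88 -1.72]
```

View pics/s1.png

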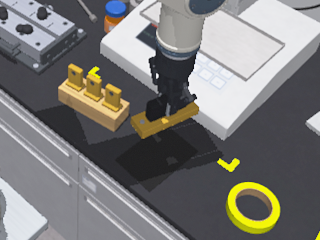

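Call:
carry_out:
  moves: "1 0 0 -0.011 -0.095;1 0 0 -0.011 -0.095;1 0 0 -0.011 -0.095;1 0 0 -0.01 -0.095;1 0 0.033 0 0;1 0 0.033 0 0;1 0 0.033 0 0;1 0 0.033 0 0;1 0 0.033 0 0;1 0 0.033 0 0;1 0 0.033 0 0;1 0 0.033 0 0;1 -0.02 0.033 0 0;1 -0.02 0.033 0 0;1 -0.02 0.033 0 0;1 -0.02 0.033 0 0;1 0 0 0 0;1 0 0 0 0"

```text
time_s: 6.8
ee_pos: [0.4888, 0.1868, 0.3573]
tool_rot: [-0.032, 0.999, -0.001, -0.002]
force: [-1.3, 0.1, -3.8]
width: 0.0214
```

```bash
python3 - <<'E'
from h import *
im,P=cloud("wrist"); save(im,"w2.png")
marks("wrist",["mark_mid","mark_left","mark_right","lump_1","lip_handle","scraper"])
im,P=cloud("top"); rect(P,(.41,.13),(.58,.40),.052,.0655)
plan(.4917,.1867,.2645,.055)
E
```

```text
wrist mark_mid 0.82 [0.4922 0.2763 0.0577]
wrist mark_mid 0.43 [0.453  0.2429 0.0616]
wrist mark_left 0.77 [0.4847 0.3335 0.0624]
wrist mark_right 0.58 [0.4736 0.4647 0.0053]
wrist mark_right 0.45 [0.4913 0.1869 0.1507]
wrist lump_1 0.94 [0.5235 0.2479 0.07  ]
wrist lump_1 0.87 [0.4497 0.3261 0.0666]
wrist lump_1 0.59 [0.4537 0.2434 0.0697]
wrist lip_handle 0.85 [0.3882 0.2642 0.0397]
wrist scraper 0.8 [0.4852 0.1874 0.2035]
wrist scraper 0.79 [0.4915 0.1861 0.1527]
wrist scraper 0.25 [0.4517 0.2405 0.0586]
387 [0.4373 0.2698] size [30.8 93.9] ang 3.8 zmed 0.0599
t 7.2 tcp [0.4886 0.1845 0.3597] x [-0.998 -0.061  0.   ] y [-0.061  0.998 -0.   ] z [-0. -0. -1.] F [-0.   0.4 -3.3] w 0.0217 j [ 0.36  0.25  1.9  -0.    1.   -1.27]
tool shift [-0.0032  0.002   0.0952] turn about tool z 0.0061
```

View pics/w2.png

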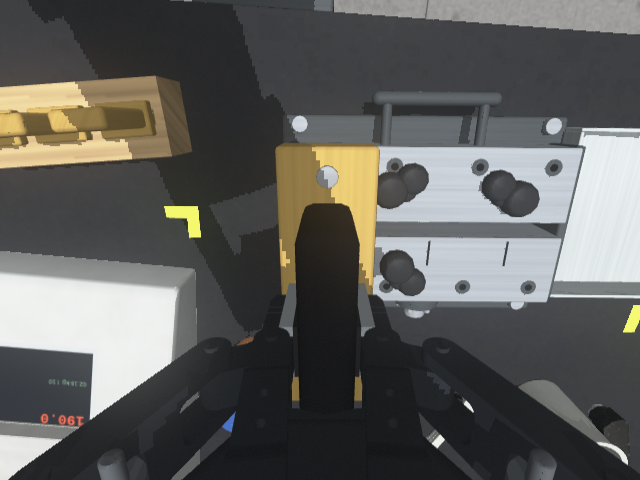

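Call:
carry_out:
  moves: "1 -0.004 0.001 0.03 0;1 0 0 0.03 0;1 0 0 0.02 0;1 0 0 0.01 0;1 0 0 0.005 0;1 0 0 0 0;1 0 0 0 0;1 0 0 0 0"

```text
time_s: 7.87
ee_pos: [0.4932, 0.1866, 0.2657]
tool_rot: [-0.031, 1.0, 0.0, 0.001]
force: [0.1, -0.4, -3.7]
width: 0.0215
```

```bash
python3 - <<'E'
from h import *
st()
E
```

```text
t 7.87 tcp [0.4932 0.1866 0.2657] x [-0.998 -0.062 -0.002] y [-0.062  0.998  0.001] z [ 0.002  0.001 -1.   ] F [ 0.1 -0.4 -3.7] w 0.0215 j [ 0.36  0.38  1.96 -0.    0.8  -1.27]
```

Call:
carry_out:
  moves: "1 0 0 0.0007 0;1 0 0 0 0;1 0 0 0 0"

```text
time_s: 8.12
ee_pos: [0.493, 0.1866, 0.2645]
tool_rot: [-0.031, 1.0, 0.0, 0.001]
force: [0.4, 0.2, 0.3]
width: 0.0212
```

Call:
carry_out:
  moves: "1 0 0 0.0007 0;1 0 0 0 0;1 0 0 0 0"

```text
time_s: 8.37
ee_pos: [0.493, 0.1867, 0.2645]
tool_rot: [-0.031, 1.0, 0.0, 0.001]
force: [-3.7, -1.1, 10.1]
width: 0.0215
```

Call:
carry_out:
  moves: "1 0 0 -0.0006 0;1 0 0.006 0 0;1 0 0.012 0 0;1 0 0.012 0 0;1 0 0.012 0 0;1 0 0.012 0 0;1 0 0.012 0 0;1 0 0.012 0 0;1 0 0.012 0 0;1 0 0.012 0 0;1 0 0.012 0 0;1 0 0.012 0 0;1 0 0.012 0 0;1 0 0.012 0 0;1 0 0.012 0 0;1 0 0.012 0 0;1 0 0.012 0 0;1 0 0.012 0 0;1 0 0.012 0 0"

```text
time_s: 9.95
ee_pos: [0.4799, 0.3961, 0.2644]
tool_rot: [-0.031, 1.0, -0.001, 0.0]
force: [1.0, -6.3, 6.4]
width: 0.0212
```

```bash
python3 - <<'E'
from h import *
st()
im,P=cloud("scene"); marks("scene",["lump_1"])
im,P=cloud("wrist"); save(im,"w3.png"); marks("wrist",["lump_1"])
E
```

```text
t 9.95 tcp [0.4799 0.3961 0.2644] x [-0.998 -0.062 -0.   ] y [-0.062  0.998 -0.002] z [ 0.    -0.002 -1.   ] F [ 1.  -6.3  6.4] w 0.0212 j [ 0.69  0.51  1.75 -0.    0.89 -0.94]
wrist lump_1 0.97 [0.4581 0.4762 0.0133]
wrist lump_1 0.77 [0.4619 0.4234 0.0143]
wrist lump_1 0.62 [0.5049 0.4775 0.01  ]
```

View pics/w3.png

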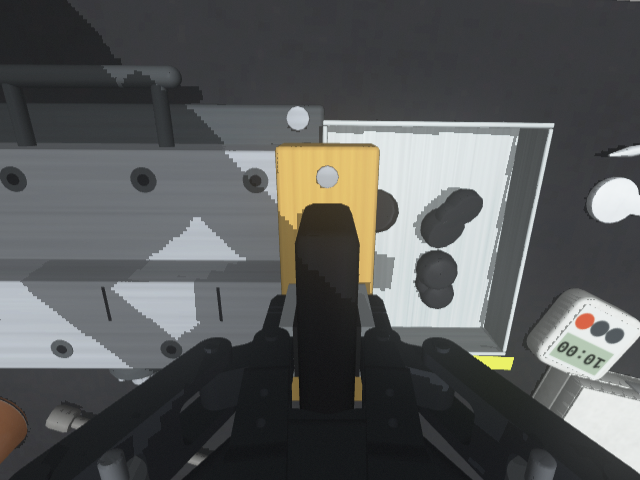

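All three lumps lie in the tray (right of the bar, around (440,245)), and the visible lips are clean. I'll lift off and locate the mat.

Call:
carry_out:
  moves: "1 0 0 -0.02 0;1 0 0 -0.03 0;1 0 -0.02 -0.03 0;1 0.005 -0.033 -0.016 0;1 0.005 -0.033 0 0;1 0.005 -0.033 0 0;1 0.005 -0.033 0 0;1 0.005 -0.033 0 0;1 0.005 -0.033 0 0;1 0.005 -0.033 0 0;1 0.005 -0.033 0 0;1 0.005 -0.033 0 0;1 0.005 -0.033 0 0;1 0.005 -0.033 0 0;1 0.005 -0.033 0 0;1 0.005 -0.033 0 0;1 0.005 -0.033 0 0;1 0.005 -0.033 0 0;1 0 -0.033 0 0;1 0 0 0 0"

```text
time_s: 11.82
ee_pos: [0.4382, -0.16, 0.3596]
tool_rot: [-0.03, 1.0, -0.001, -0.0]
force: [-0.3, -0.3, -2.9]
width: 0.0213
```

```bash
python3 - <<'E'
from h import *
for c in("top","scene"):
    im,P=cloud(c); marks(c,["mat_top"])
    for r in env.trace(c,"mat_top")[:1]:
        q=P[r["mask"]]; q=q[(abs(q[:,2]-.003)<.015)]; 
        a=cv2.minAreaRect((q[:,:2]*1000).astype(np.float32)); print(c,r["score"],a)
im,P=cloud("top"); rect(P,(.44,.13),(.56,.375),.055,.0655); q=P[(P[...,0]>.42)&(P[...,0]<.56)&(P[...,1]>.16)&(P[...,1]<.37)]; print("above lips",(q[:,2]>.066).sum())
marks("top",["lump_1","mark_mid","mark_left","mark_right"]); marks("scene",["mark_mid","mark_left","mark_right"])
save(im[190:330,100:500],"t2.png")
plan(.419,-.222,.30,-.1)
E
```

```text
top 0.64 ((425.695556640625, -199.3092803955078), (63.31911087036133, 164.05792236328125), 78.08567810058594)
scene mat_top 0.64 [ 0.4208 -0.2218  0.0025]
scene 0.7 ((421.1936950683594, -218.70249938964844), (107.8597640991211, 157.71893310546875), 84.85289001464844)
4339 [0.4994 0.2651] size [219.7 118.7] ang 90.0 zmed 0.0601
above lips 3
top lump_1 0.76 [0.5068 0.4803 0.0126]
top lump_1 0.75 [0.4488 0.4709 0.0135]
top lump_1 0.67 [0.466  0.4261 0.0094]
top mark_mid 0.72 [0.4858 0.2729 0.0598]
top mark_left 0.87 [0.4818 0.3384 0.0605]
top mark_left 0.39 [0.5065 0.4782 0.0101]
top mark_right 0.79 [0.492  0.2069 0.0636]
top mark_right 0.36 [ 0.6688  0.1154 -0.0027]
scene mark_mid 0.85 [0.4879 0.2712 0.061 ]
scene mark_mid 0.51 [0.5029 0.4826 0.0104]
scene mark_left 0.84 [0.4817 0.3409 0.059 ]
scene mark_right 0.9 [0.4928 0.207  0.0598]
t 12.52 tcp [ 0.4389 -0.1552  0.3599] x [-0.998 -0.063 -0.   ] y [-0.063  0.998 -0.   ] z [ 0. -0. -1.] F [-0.6 -0.1 -2.8] w 0.0213 j [-0.34  0.16  2.01 -0.    0.97 -1.98]
tool shift [ 0.0241 -0.0654  0.0599] turn about tool z 0.1627
```

View pics/t2.png

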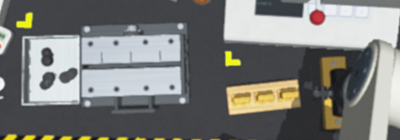

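Call:
carry_out:
  moves: "1 0 0 0 0.0765;1 0 0 0 0.0765;1 0.006 -0.033 0 0;1 0.007 -0.034 0 0;1 0 0 0.035 0;1 0 0 0.035 0;1 0 0 0.035 0;1 0 0 0.025 0;1 0 0 0.015 0;1 0 0 0.005 0;1 0 0 0 0;1 0 0 0 0"

```text
time_s: 13.52
ee_pos: [0.4202, -0.2212, 0.2103]
tool_rot: [0.045, 0.999, -0.0, 0.0]
force: [-0.6, 0.2, -3.3]
width: 0.0212
```

Call:
carry_out:
  moves: "1 0 0 0.001 0;1 0 0 0 0;1 0 0 0 0"

```text
time_s: 13.77
ee_pos: [0.4202, -0.2212, 0.2097]
tool_rot: [0.045, 0.999, -0.0, 0.001]
force: [0.9, -0.0, -4.3]
width: 0.0211
```

Call:
carry_out:
  moves: "1 0 0 0.001 0;1 0 0 0 0;1 0 0 0 0"

```text
time_s: 14.02
ee_pos: [0.4199, -0.221, 0.208]
tool_rot: [0.045, 0.999, -0.0, 0.0]
force: [-0.8, -0.3, -3.7]
width: 0.0216
```

Call:
carry_out:
  moves: "1 0 0 0.001 0;1 0 0 0 0;1 0 0 0 0"

```text
time_s: 14.27
ee_pos: [0.42, -0.2211, 0.2074]
tool_rot: [0.045, 0.999, -0.0, 0.0]
force: [-1.5, -0.4, 5.7]
width: 0.0211
```

Call:
carry_out:
  moves: "0.3 0 0 0 0;0 0 0 0 0;-1 0 0 0 0;-1 0 0 0 0;-1 0 0 0 0;-1 0 0 0 0;-1 0 0 -0.01 0;-1 0 0 -0.03 0;-1 0 0 -0.035 0;-1 0 0 -0.035 0;-1 0 0 -0.02 0;-1 0 0 0 0;-1 0 0 0 0"

```text
time_s: 15.35
ee_pos: [0.42, -0.2212, 0.3386]
tool_rot: [0.045, 0.999, -0.001, 0.002]
force: [0.3, 0.2, -0.1]
width: 0.0854
```

```bash
python3 - <<'E'
from h import *
im,P=cloud("wrist"); save(im,"w4.png"); marks("wrist",["mat_top","scraper"])
rect(P,(.3,-.35),(.525,-.12),.015,.1)
plan(.4318,-.0772,.32,.131)
E
```

```text
wrist scraper 0.9 [ 0.4188 -0.2195  0.0539]
wrist scraper 0.85 [ 0.4257 -0.2247  0.0036]
8358 [ 0.4189 -0.2213] size [ 46.1 139.1] ang 84.7 zmed 0.0248
t 15.5 tcp [ 0.4193 -0.2207  0.336 ] x [-0.996  0.091  0.002] y [0.091 0.996 0.001] z [-0.002  0.001 -1.   ] F [0.3 0.3 0.1] w 0.0852 j [-0.49  0.2   2.01  0.    0.92 -1.97]
tool shift [0.0006 0.1441 0.0161] turn about tool z -0.2218
```

View pics/w4.png

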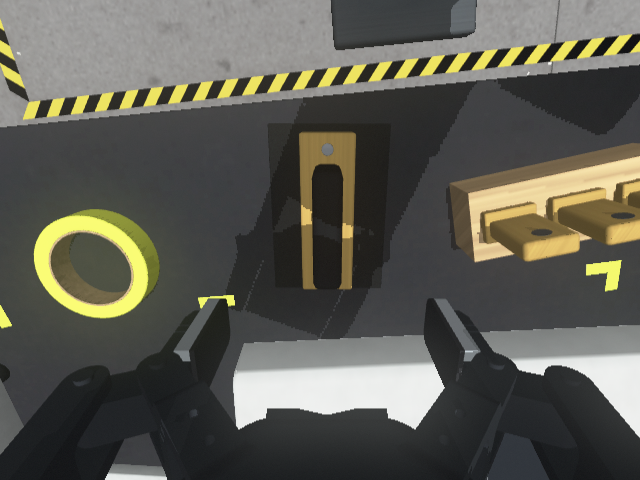

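The scraper lies flat in the middle of its mat (bar around (328,210), mat columns 270–390). Next the shims.

Call:
carry_out:
  moves: "-1 0 0 0 0.1124;-1 0 0 0 0.1124;-1 0 0 0 0.1124;-1 0 0 0 0.1124;-1 0 0 0 0.1124;-1 0 0 0 0.1124;-1 0 0 0 0.1124;-1 0 0 0 0.1124;-1 0 0 0 0.1124;-1 0 0 0 0.1124;-1 0 0 0 0.1124;-1 0 0 0 0.1124;-1 0.032 0.005 0 0;-1 0.032 0.005 0 0;-1 0.032 0.005 0 0;-1 0.032 0.005 0 0;-1 0.032 0.005 0 0;-1 0.032 0.005 0 0;-1 0 0 0 0;-1 0 0 0 0"

```text
time_s: 17.17
ee_pos: [0.4241, -0.0254, 0.3358]
tool_rot: [0.658, 0.753, -0.001, -0.001]
force: [0.1, 1.0, -0.5]
width: 0.0855
```

```bash
sed -i 's/def plan(x,y,z,yaw):/def plan(x,y,z,yaw,off=np.pi):/; s/yaw+np.pi-a+np.pi/yaw+off-a+np.pi/' h.py; python3 - <<'E'
from h import *
im,P=cloud("wrist"); save(im,"w5.png"); marks("wrist",["shim_1","mark_mid","mark_right"])
for x,y in((.4318,-.0765),(.4245,-.0255),(.418,.0265)): rect(P,(x-.025,y-.024),(x+.025,y+.024),.09,.115)
plan(.418,.0265,.2335,.131,np.pi/2)
E
```

```text
wrist shim_1 0.9 [0.4142 0.0265 0.0805]
wrist shim_1 0.57 [ 0.4317 -0.0763  0.0803]
1059 [ 0.4305 -0.0766] size [14.1 36.1] ang 7.5 zmed 0.1025
1197 [ 0.4239 -0.025 ] size [13.8 35.5] ang 7.6 zmed 0.1026
1431 [0.417  0.0258] size [13.9 36. ] ang 7.1 zmed 0.1026
t 17.37 tcp [ 0.4244 -0.0276  0.3364] x [-0.13   0.992 -0.   ] y [ 0.992  0.13  -0.001] z [-0.001 -0.    -1.   ] F [-0.3 -0.8 -0.5] w 0.0854 j [-0.07  0.13  2.11 -0.    0.91 -0.2 ]
tool shift [0.0545 0.0008 0.1029] turn about tool z -0.0009
```

View pics/w5.png

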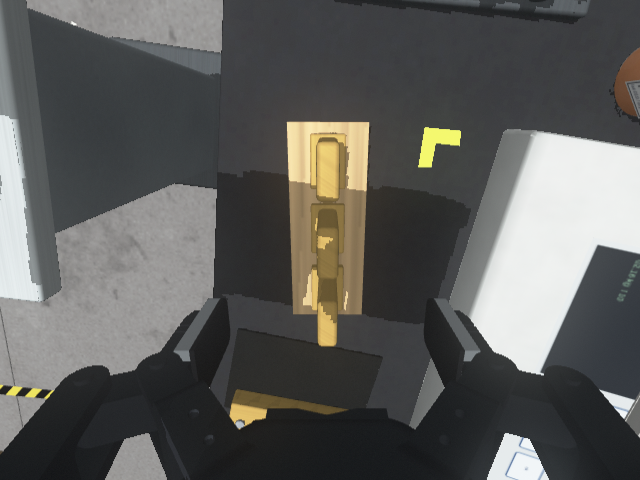

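Call:
carry_out:
  moves: "-1 0.027 0 0 0;-1 0.0273 0 0 0;-1 0 0 0.035 0;-1 0 0 0.035 0;-1 0 0 0.022 0;-1 0 0 0.0104 0;-1 0 0 0 0;-1 0 0 0 0;1 0 0 0 0;1 0 0 0 0;1 0 0 0 0;1 0 0 0 0;1 0 0 0 0;1 0 0 0 0;1 0 0 0 0;1 0 0 0 0"
  force: 50

```text
time_s: 18.7
ee_pos: [0.4175, 0.0271, 0.2349]
tool_rot: [0.659, 0.752, 0.0, 0.0]
force: [-1.3, -1.1, 7.4]
width: 0.0137
```

```bash
python3 - <<'E'
from h import *
st()
E
```

```text
t 18.7 tcp [0.4175 0.0271 0.2349] x [-0.131  0.991 -0.   ] y [0.991 0.131 0.001] z [ 0.001  0.    -1.   ] F [-1.3 -1.1  7.4] w 0.0137 j [ 0.06  0.3   2.2  -0.    0.64 -0.07]
```

Call:
carry_out:
  moves: "1 0 0 -0.01 0;1 0 0 -0.02 0;1 0 0 -0.03 0;1 0 0 -0.03 0.035;1 0 0 -0.01 0.035;1 0.03 0.0105 0 0;1 0.03 0.0105 0 0;1 0.03 0.0105 0 0;1 0.03 0.0105 0 0;1 0.03 0.0105 0 0;1 0.03 0.0105 0 0;1 0.03 0.0105 0 0;1 0.03 0.0105 0 0;1 0 0 0 0;1 0 0 0 0;1 0 0 0 0"

```text
time_s: 20.03
ee_pos: [0.4859, 0.2714, 0.3339]
tool_rot: [0.685, 0.729, -0.001, -0.0]
force: [0.3, -0.6, -2.2]
width: 0.0138
```

```bash
cat >> h.py <<'E'
def die(P,x0=.487,y0=.2725,yaw=.06,ys=np.arange(-.1,.11,.02)):
    # lip-edge fit: for bands along die y, find the x range of points clearly below the tops (gap)
    c,s=np.cos(yaw),np.sin(yaw); X=(P[...,0]-x0)*c+(P[...,1]-y0)*s; Y=-(P[...,0]-x0)*s+(P[...,1]-y0)*c; Z=P[...,2]
    for y in ys:
        m=(abs(Y-y)<.008)&(abs(X)<.03); top=m&(abs(Z-.06)<.004); f=X[top&(X<0)]; r=X[top&(X>0)]; g=X[m&(Z<.05)]
        if len(f) and len(r) and len(g): print("y",round(y,3),"front edge",np.round(np.percentile(f,98),4),"rear edge",np.round(np.percentile(r,2),4),"gapmid",np.round(np.median(g),4))
E
python3 - <<'E'
from h import *
s=st(); im,P=cloud("wrist"); save(im,"w6.png"); marks("wrist",["mark_mid","mark_left","mark_right","lip_handle"]); die(P)
print("top"); im,P=cloud("top"); die(P)
for x in(.06,.10): rect(P,(.3,.2),(.395,.33),.035,.05)
E
```

```text
t 20.03 tcp [0.4859 0.2714 0.3339] x [-0.062  0.998 -0.001] y [ 0.998  0.062 -0.002] z [-0.001 -0.001 -1.   ] F [ 0.3 -0.6 -2.2] w 0.0138 j [ 0.51  0.33  1.85 -0.    0.97  0.44]
wrist mark_mid 0.74 [0.4881 0.2736 0.0568]
wrist mark_left 0.96 [0.4879 0.337  0.0611]
wrist mark_left 0.17 [0.4831 0.2703 0.1796]
wrist lip_handle 0.97 [0.3902 0.2634 0.0411]
y -0.04 front edge -0.0226 rear edge 0.0191 gapmid 0.005
y -0.02 front edge -0.009 rear edge 0.007 gapmid 0.0022
y 0.0 front edge -0.0067 rear edge 0.0068 gapmid 0.0003
y 0.02 front edge -0.0066 rear edge 0.0066 gapmid 0.0003
y 0.04 front edge -0.0065 rear edge 0.0069 gapmid 0.0002
y 0.06 front edge -0.0064 rear edge 0.0068 gapmid 0.0009
y 0.08 front edge -0.0064 rear edge 0.0072 gapmid 0.0008
y 0.1 front edge -0.0063 rear edge 0.007 gapmid 0.0007
top
y -0.1 front edge -0.0064 rear edge 0.0089 gapmid 0.003
y -0.08 front edge -0.0056 rear edge 0.0074 gapmid 0.0035
y -0.06 front edge -0.0073 rear edge 0.0083 gapmid 0.0041
y -0.04 front edge -0.0064 rear edge 0.0089 gapmid 0.0028
y -0.02 front edge -0.0058 rear edge 0.0075 gapmid 0.0034
y 0.0 front edge -0.006 rear edge 0.0116 gapmid 0.0018
46 [0.3895 0.2272] size [ 9.2 20.5] ang 1.3 zmed 0.0438
46 [0.3895 0.2272] size [ 9.2 20.5] ang 1.3 zmed 0.0438
```

View pics/w6.png

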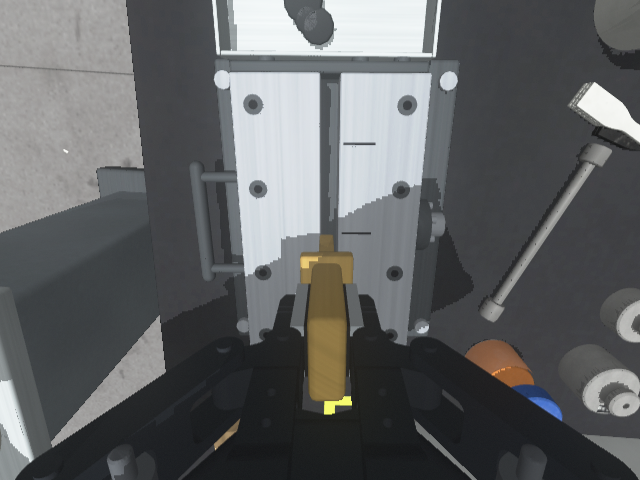

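```bash
python3 - <<'E'
from h import *
im,P=cloud("wrist"); g=im.astype(int).sum(2)
for r0,c0 in((143,360),(233,356)):
    sub=g[r0-10:r0+11,c0-10:c0+11]; r=r0-10+sub.mean(1).argmin(); q=np.nanmedian(P[r,c0-8:c0+9],0); print(r,np.round(q,4))
    d=q[:2]-[.487,.2725]; y=.0625; print("die xy",np.round([d[0]*np.cos(y)+d[1]*np.sin(y),-d[0]*np.sin(y)+d[1]*np.cos(y)],4))
s=st()
# lips end
yaw=.0625;X=(P[...,0]-.487)*np.cos(yaw)+(P[...,1]-.2725)*np.sin(yaw); Y=-(P[...,0]-.487)*np.sin(yaw)+(P[...,1]-.2725)*np.cos(yaw)
m=(abs(P[...,2]-.06)<.003)&(abs(X)<.05); print("lip end y",np.percentile(Y[m],99.8))
# held blade/tab
m=(P[...,2]>.1)&(P[...,2]<.2)&(abs(X)<.03)&(abs(Y)<.05); q=P[m]
for a,b in((.118,.135),(.145,.155)):
    k=(q[:,2]>a)&(q[:,2]<b); print(a,k.sum(),"X",np.round(np.percentile(X[m][k],[2,98]),4),"Y",np.round(np.percentile(Y[m][k],[2,98]),4))
E
```

```text
143 [0.5055 0.3376 0.0594]
die xy [0.0226 0.0638]
232 [0.5083 0.2727 0.0591]
die xy [ 0.0213 -0.0011]
t 20.38 tcp [0.4865 0.2711 0.3346] x [-0.06   0.998  0.   ] y [0.998 0.06  0.   ] z [ 0.  0. -1.] F [-0.1  0.1 -1.7] w 0.0136 j [ 0.51  0.33  1.85 -0.    0.97  0.45]
lip end y 0.10879159469856393
0.118 153 X [-0.0049  0.0028] Y [0.0144 0.0156]
0.145 1052 X [-0.0135  0.0115] Y [0.0037 0.0175]
```

Call:
carry_out:
  moves: "1 0.033 0.0007 0 0;1 0.0329 0.0006 0 0;1 0 0 0.02 0;1 0 0 0.02 0;1 0 0 0 0;1 0 0 0 0;1 0 0 0 0"

```text
time_s: 20.97
ee_pos: [0.4841, 0.3374, 0.2953]
tool_rot: [0.685, 0.728, 0.0, 0.0]
force: [0.6, -0.2, -2.0]
width: 0.0132
```

```bash
python3 - <<'E'
from h import *
s=st(); d=s["ee_pos"][:2]-np.array([.4871,.2714]); y=.0625; print("TCP die xy",np.round([d[0]*np.cos(y)+d[1]*np.sin(y),-d[0]*np.sin(y)+d[1]*np.cos(y)],4))
E
```

```text
t 20.97 tcp [0.4841 0.3374 0.2953] x [-0.061  0.998  0.   ] y [0.998 0.061 0.   ] z [ 0.  0. -1.] F [ 0.6 -0.2 -2. ] w 0.0132 j [ 0.61  0.42  1.8  -0.    0.92  0.55]
TCP die xy [0.0012 0.0661]
```

Call:
carry_out:
  moves: "1 0 0 0.01 0;1 0 0 0.01 0;1 0 0 0.01 0;1 0 0 0.01 0;1 0 0 0.003 0;1 0 0 0 0;1 0 0 0 0"

```text
time_s: 21.55
ee_pos: [0.4837, 0.3375, 0.2509]
tool_rot: [0.685, 0.728, -0.0, -0.0]
force: [0.2, 0.1, -0.8]
width: 0.0134
```

Call:
carry_out:
  moves: "1 0 0 0.001 0;1 0 0 0 0;1 0 0 0 0"

```text
time_s: 21.8
ee_pos: [0.4837, 0.3376, 0.2508]
tool_rot: [0.685, 0.728, -0.0, -0.0]
force: [-2.6, -2.2, 7.9]
width: 0.0131
```

Call:
carry_out:
  moves: "0.3 0 0 0 0;-1 0 0 0 0;-1 0 0 0 0;-1 0 0 0 0;-1 0 0 -0.01 0;-1 0 0 -0.02 0;-1 0 0 -0.035 0;-1 0 0 -0.02 0;-1 -0.0326 -0.0074 0 -0.035;-1 -0.0326 -0.0074 0 -0.035;-1 0 0 0 0"

```text
time_s: 22.72
ee_pos: [0.4729, 0.2677, 0.3362]
tool_rot: [0.659, 0.752, -0.001, 0.0]
force: [-0.3, -0.1, -1.4]
width: 0.0855
```

```bash
python3 - <<'E'
from h import *
plan(.4239,-.0253,.335,.131,np.pi/2)
im,P=cloud("scene"); marks("scene",["shim_1"]); save(im[150:290,160:360],"s2.png")
E
```

```text
t 22.72 tcp [0.4729 0.2677 0.3362] x [-0.132  0.991 -0.002] y [ 0.991  0.132 -0.001] z [-0.001 -0.002 -1.   ] F [-0.3 -0.1 -1.4] w 0.0855 j [ 0.51  0.31  1.87 -0.    0.97  0.38]
tool shift [-0.284  -0.0873  0.0019] turn about tool z 0.0017
scene shim_1 0.88 [ 0.4292 -0.0755  0.0758]
scene shim_1 0.73 [ 0.4204 -0.024   0.0787]
scene shim_1 0.7 [ 0.4169 -0.2239  0.0051]
scene shim_1 0.25 [ 0.4161 -0.2644  0.0492]
```

View pics/s2.png

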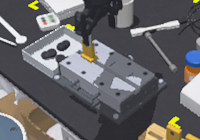

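Call:
carry_out:
  moves: "-1 -0.0315 -0.0097 0 0;-1 -0.0315 -0.0097 0 0;-1 -0.0315 -0.0097 0 0;-1 -0.0315 -0.0097 0 0;-1 -0.0315 -0.0097 0 0;-1 -0.0315 -0.0097 0 0;-1 -0.0315 -0.0097 0 0;-1 -0.0315 -0.0097 0 0;-1 -0.032 -0.0097 0 0;-1 0 0 0 0;-1 0 0 0 0;-1 0 0 0 0"

```text
time_s: 23.82
ee_pos: [0.4255, -0.0211, 0.3358]
tool_rot: [0.66, 0.752, 0.0, 0.0]
force: [-0.2, 0.1, 0.5]
width: 0.0854
```

```bash
python3 - <<'E'
from h import *
plan(.4239,-.0253,.234,.131,np.pi/2)
E
```

```text
t 23.82 tcp [ 0.4255 -0.0211  0.3358] x [-0.13   0.992  0.   ] y [0.992 0.13  0.001] z [ 0.001  0.    -1.   ] F [-0.2  0.1  0.5] w 0.0854 j [-0.05  0.13  2.11  0.    0.9  -0.18]
tool shift [-0.004  -0.0022  0.1018] turn about tool z -0.0007
```

Call:
carry_out:
  moves: "-1 -0.004 -0.0022 0 0;-1 0 0 0.035 0;-1 0 0 0.035 0;-1 0 0 0.022 0;-1 0 0 0.0098 0;-1 0 0 0 0;-1 0 0 0 0;1 0 0 0 0;1 0 0 0 0;1 0 0 0 0;1 0 0 0 0;1 0 0 0 0;1 0 0 0 0;1 0 0 0 0;1 0 0 0 0"

```text
time_s: 25.07
ee_pos: [0.4233, -0.0258, 0.2341]
tool_rot: [0.659, 0.752, 0.0, 0.0]
force: [0.2, 0.5, 6.5]
width: 0.0131
```

Call:
carry_out:
  moves: "1 0 0 -0.01 0;1 0 0 -0.02 0;1 0 0 -0.03 0;1 0 0 -0.03 0.035;1 0 0 -0.01 0.035;1 0 0 0 0;1 0 0 0 0"

```text
time_s: 25.65
ee_pos: [0.423, -0.0258, 0.3337]
tool_rot: [0.685, 0.729, 0.0, 0.0]
force: [-0.4, -0.2, -1.1]
width: 0.0135
```

```bash
python3 - <<'E'
from h import *
plan(.4878,.2721,.334,.0625,np.pi/2)
E
```

```text
t 25.65 tcp [ 0.423  -0.0258  0.3337] x [-0.062  0.998 -0.   ] y [0.998 0.062 0.001] z [ 0.001 -0.    -1.   ] F [-0.4 -0.2 -1.1] w 0.0135 j [-0.06  0.13  2.11 -0.    0.9  -0.13]
tool shift [ 2.933e-01  8.320e-02 -2.000e-04] turn about tool z -0.0003
```

Call:
carry_out:
  moves: "1 0.0326 0.0092 0 0;1 0.0326 0.0092 0 0;1 0.0326 0.0092 0 0;1 0.0326 0.0092 0 0;1 0.0326 0.0092 0 0;1 0.0326 0.0092 0 0;1 0.0326 0.0092 0 0;1 0.0326 0.0092 0 0;1 0.0325 0.0096 0 0;1 0 0 0 0;1 0 0 0 0;1 0 0 0 0;1 0 0 0 0"

```text
time_s: 26.73
ee_pos: [0.4876, 0.271, 0.3324]
tool_rot: [0.685, 0.728, -0.001, -0.0]
force: [1.7, 0.2, -2.0]
width: 0.0133
```

```bash
cat >> h.py <<'E'
def held(y=.0625,ox=.4871,oy=.2714):
    s=st(); im,P=cloud("wrist"); c,n=np.cos(y),np.sin(y); e=s["ee_pos"]
    f=lambda a,b:((a-ox)*c+(b-oy)*n,-(a-ox)*n+(b-oy)*c)
    tx,ty=f(e[0],e[1]); X,Y=f(P[...,0],P[...,1]); Z=P[...,2]-e[2]; print("TCP die",round(tx,4),round(ty,4))
    for a,b in((-.216,-.199),(-.189,-.179)):
        m=(Z>a)&(Z<b)&(abs(X-tx)<.03)&(abs(Y-ty)<.03); print(m.sum(),"X-tcp",np.round(np.percentile(X[m],[2,98])-tx,4),"Y-tcp",np.round(np.percentile(Y[m],[2,98])-ty,4))
    return im,P
E
python3 - <<'E'
from h import *
im,P=held()
m=(P[...,2]>.08)&(P[...,2]<.13)&(P[...,1]>.31)&(P[...,1]<.37)&(abs(P[...,0]-.483)<.03); q=P[m]; print(m.sum())
rect(P,(.45,.31),(.51,.37),.1,.13); rect(P,(.45,.31),(.51,.37),.064,.075)
E
```

```text
t 26.73 tcp [0.4876 0.271  0.3324] x [-0.061  0.998 -0.001] y [ 0.998  0.061 -0.002] z [-0.002 -0.001 -1.   ] F [ 1.7  0.2 -2. ] w 0.0133 j [ 0.5   0.33  1.84 -0.    0.97  0.44]
TCP die 0.0005 -0.0004
152 X-tcp [-0.0043  0.0033] Y-tcp [0.0168 0.018 ]
1100 X-tcp [-0.0131  0.0121] Y-tcp [0.0053 0.02  ]
1813
1813 [0.4838 0.336 ] size [13.9 35.7] ang 2.9 zmed 0.1186
846 [0.4836 0.3363] size [26.  39.5] ang 3.8 zmed 0.0668
```

Call:
carry_out:
  moves: "1 0 0 0.03 0;1 0 0 0.013 0;1 0 0 0.01 0;1 0 0 0.01 0;1 0 0 0.01 0;1 0 0 0.007 0;1 0 0 0.002 0;1 0 0 0 0;1 0 0 0 0"

```text
time_s: 27.53
ee_pos: [0.4884, 0.2722, 0.252]
tool_rot: [0.685, 0.728, 0.0, 0.0]
force: [-0.6, 0.2, -1.6]
width: 0.0131
```

Call:
carry_out:
  moves: "1 0 0 0.0012 0;1 0 0 0 0;1 0 0 0 0"

```text
time_s: 27.78
ee_pos: [0.4883, 0.2722, 0.2509]
tool_rot: [0.685, 0.728, 0.0, 0.0]
force: [-0.2, -0.3, -0.8]
width: 0.0136
```

Call:
carry_out:
  moves: "1 -0.0006 -0.0005 0 0;1 0 0 0.0008 0;1 0 0 0 0;1 0 0 0 0"

```text
time_s: 28.12
ee_pos: [0.4878, 0.2714, 0.2501]
tool_rot: [0.685, 0.728, 0.0, 0.0]
force: [-1.3, -1.5, 5.9]
width: 0.0131
```

Call:
carry_out:
  moves: "0.3 0 0 0 0;-1 0 0 0 0;-1 0 0 0 0;-1 0 0 0 0;-1 0 0 -0.01 0;-1 0 0 -0.02 0;-1 0 0 -0.035 0;-1 0 0 -0.02 0;-1 -0.0313 -0.0071 0 0;-1 -0.0313 -0.0071 0 0;-1 -0.0313 -0.0071 0 0;-1 -0.0313 -0.0071 0 0;-1 -0.0313 -0.0071 0 0;-1 -0.0313 -0.0071 0 0;-1 -0.0313 -0.0071 0 0;-1 -0.0313 -0.0071 0 0;-1 -0.0313 -0.0071 0 0;-1 -0.0313 -0.0071 0 0;-1 -0.0313 -0.0071 0 0"

```text
time_s: 29.7
ee_pos: [0.4304, -0.0784, 0.3355]
tool_rot: [0.685, 0.728, 0.0, 0.0]
force: [0.5, -0.2, -0.0]
width: 0.0854
```

Call:
carry_out:
  moves: "-1 0 0 0 -0.035;-1 0 0 0 -0.035;-1 0 0 0 0;-1 0 0 0 0"

```text
time_s: 30.03
ee_pos: [0.4309, -0.0771, 0.3352]
tool_rot: [0.66, 0.752, 0.0, 0.0]
force: [-0.2, -0.9, -0.9]
width: 0.0854
```

```bash
python3 - <<'E'
from h import *
plan(.4304,-.0770,.2338,.131,np.pi/2)
E
```

```text
t 30.03 tcp [ 0.4309 -0.0771  0.3352] x [-0.13   0.992 -0.   ] y [0.992 0.13  0.001] z [ 0.001 -0.    -1.   ] F [-0.2 -0.9 -0.9] w 0.0854 j [-0.18  0.15  2.09 -0.    0.9  -0.31]
tool shift [ 0.0002 -0.0005  0.1014] turn about tool z -0.0011
```

Call:
carry_out:
  moves: "-1 0 0 0.035 0;-1 0 0 0.035 0;-1 0 0 0.022 0;-1 0 0 0.0094 0;-1 0 0 0 0;-1 0 0 0 0;1 0 0 0 0;1 0 0 0 0;1 0 0 0 0;1 0 0 0 0;1 0 0 0 0;1 0 0 0 0;1 0 0 0 0;1 0 0 0 0"

```text
time_s: 31.2
ee_pos: [0.431, -0.077, 0.2337]
tool_rot: [0.659, 0.752, 0.0, 0.0]
force: [-1.0, 0.4, 6.5]
width: 0.0138
```

Call:
carry_out:
  moves: "1 0 0 -0.01 0;1 0 0 -0.02 0;1 0 0 -0.03 0;1 0 0 -0.03 0.035;1 0 0 -0.01 0.035;1 0 0 0 0;1 0 0 0 0"

```text
time_s: 31.78
ee_pos: [0.4307, -0.077, 0.3334]
tool_rot: [0.685, 0.729, 0.0, 0.0]
force: [-0.4, 0.9, -1.9]
width: 0.0134
```

```bash
python3 - <<'E'
from h import *
plan(.4918,.2066,.334,.0625,np.pi/2)
E
```

```text
t 31.78 tcp [ 0.4307 -0.077   0.3334] x [-0.062  0.998 -0.   ] y [0.998 0.062 0.001] z [ 0.001 -0.    -1.   ] F [-0.4  0.9 -1.9] w 0.0134 j [-0.18  0.15  2.09  0.    0.9  -0.24]
tool shift [ 0.2792  0.0786 -0.0006] turn about tool z -0.0003
```

Call:
carry_out:
  moves: "1 0.031 0.0087 0 0;1 0.031 0.0087 0 0;1 0.031 0.0087 0 0;1 0.031 0.0087 0 0;1 0.031 0.0087 0 0;1 0.031 0.0087 0 0;1 0.031 0.0087 0 0;1 0.031 0.0087 0 0;1 0.0312 0.009 0 0;1 0 0 0 0;1 0 0 0 0;1 0 0 0 0;1 0 0 0 0"

```text
time_s: 32.87
ee_pos: [0.4916, 0.2056, 0.3321]
tool_rot: [0.685, 0.728, -0.001, -0.0]
force: [-0.1, -1.6, -1.2]
width: 0.0135
```

```bash
python3 - <<'E'
from h import *
im,P=held()
rect(P,(.45,.24),(.52,.305),.1,.13); rect(P,(.45,.24),(.52,.305),.064,.075); rect(P,(.45,.31),(.51,.37),.1,.13)
E
```

```text
t 32.87 tcp [0.4916 0.2056 0.3321] x [-0.061  0.998 -0.001] y [ 0.998  0.061 -0.002] z [-0.002 -0.001 -1.   ] F [-0.1 -1.6 -1.2] w 0.0135 j [ 0.39  0.3   1.9  -0.    0.95  0.33]
TCP die 0.0004 -0.066
156 X-tcp [-0.0047  0.0029] Y-tcp [0.0167 0.0179]
1086 X-tcp [-0.0134  0.0118] Y-tcp [0.0054 0.0197]
1837 [0.4878 0.2714] size [13.9 36. ] ang 2.7 zmed 0.1187
826 [0.4876 0.2717] size [25.9 39.3] ang 3.9 zmed 0.0668
1596 [0.484  0.3283] size [14.  20.7] ang 3.8 zmed 0.1185
```

Call:
carry_out:
  moves: "1 0 0 0.03 0;1 0 0 0.012 0;1 0 0 0.01 0;1 0 0 0.01 0;1 0 0 0.01 0;1 0 0 0.007 0;1 0 0 0.002 0;1 0 0 0.0012 0;1 0 0 0 0;1 0 0 0 0;1 0 0 0 0"

```text
time_s: 33.83
ee_pos: [0.4924, 0.2066, 0.2516]
tool_rot: [0.685, 0.728, 0.0, 0.0]
force: [0.1, 0.1, -1.2]
width: 0.0136
```

```bash
python3 - <<'E'
from h import *
plan(.4912,.2065,.2502,.0625,np.pi/2)
E
```

```text
t 33.83 tcp [0.4924 0.2066 0.2516] x [-0.061  0.998  0.   ] y [0.998 0.061 0.001] z [ 0.001  0.    -1.   ] F [ 0.1  0.1 -1.2] w 0.0136 j [ 0.39  0.41  1.95 -0.    0.78  0.33]
tool shift [-0.0001 -0.0012  0.0014] turn about tool z -0.0012
```

Call:
carry_out:
  moves: "1 0 -0.0006 0.0008 0;1 0 0 0.0008 0;1 0 0 0 0;1 0 0 0 0"

```text
time_s: 34.17
ee_pos: [0.4917, 0.2065, 0.2497]
tool_rot: [0.685, 0.728, 0.0, 0.0]
force: [-0.8, -0.3, 2.1]
width: 0.0136
```

Call:
carry_out:
  moves: "0.3 0 0 0 0;-1 0 0 0 0;-1 0 0 0 0;-1 0 0 0 0;-1 0 0 -0.01 0;-1 0 0 -0.02 0;-1 0 0 -0.035 0;-1 0 0 -0.02 0;-1 0 0 0 0;-1 0 0 0 0"

```text
time_s: 35.0
ee_pos: [0.492, 0.2066, 0.3362]
tool_rot: [0.685, 0.728, 0.001, 0.001]
force: [0.5, 0.1, -1.0]
width: 0.0855
```

```bash
python3 - <<'E'
from h import *
im,P=cloud("wrist"); save(im,"w7.png"); marks("wrist",["lip_handle"])
im,P=cloud("top"); 
for y in(.207,.272,.337): rect(P,(.44,y-.028),(.53,y+.028),.1,.13)
marks("top",["lip_handle","pellet_jar"]); marks("scene",["shim_1"])
plan(.347,.2645,.335,.0625,np.pi/2)
E
```

```text
wrist lip_handle 0.79 [0.3885 0.2669 0.0387]
0 [0. 0.] size [0. 0.] ang 0.0 zmed nan
0 [0. 0.] size [0. 0.] ang 0.0 zmed nan
0 [0. 0.] size [0. 0.] ang 0.0 zmed nan
top lip_handle 0.82 [0.3855 0.2661 0.0372]
top pellet_jar 0.78 [ 0.666   0.1169 -0.002 ]
scene shim_1 0.88 [ 0.4292 -0.0755  0.0758]
scene shim_1 0.73 [ 0.4204 -0.024   0.0787]
scene shim_1 0.7 [ 0.4169 -0.2239  0.0051]
scene shim_1 0.25 [ 0.4161 -0.2644  0.0492]
t 35.3 tcp [0.4913 0.2063 0.3335] x [-0.061  0.998 -0.001] y [ 0.998  0.061 -0.002] z [-0.002 -0.001 -1.   ] F [-0.4  0.4 -0.6] w 0.085 j [ 0.39  0.29  1.9  -0.    0.95  0.33]
tool shift [ 0.0669 -0.1405 -0.0013] turn about tool z -0.0013
  return _methods._mean(a, axis=axis, dtype=dtype,
  ret = ret.dtype.type(ret / rcount)
```

View pics/w7.png

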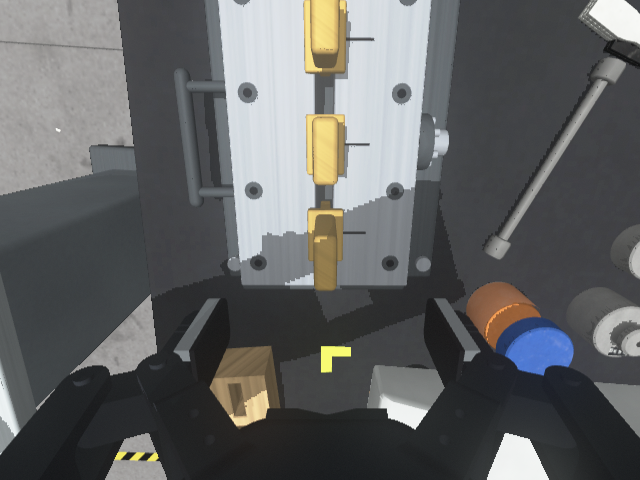

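All three shims stand upright and seated at their marks (rows 38, 145, 233). Now to push the handle (190,135).

Call:
carry_out:
  moves: "1 0.0134 -0.0281 0 0;1 0.0134 -0.0281 0 0;1 0.0134 -0.0281 0 0;1 0.0134 -0.0281 0 0;1 0.0134 -0.0281 0 0;1 0 0 0 0;1 0 0 0.035 0;1 0 0 0.035 0;1 0 0 0.035 0;1 0 0 0.02 0;1 0 0 0.006 0;1 0 0 0 0;1 0 0 0 0;1 0 0 0 0"

```text
time_s: 36.47
ee_pos: [0.348, 0.2651, 0.2046]
tool_rot: [0.685, 0.728, 0.001, 0.0]
force: [0.4, -0.2, 0.1]
width: 0.0
```

Call:
carry_out:
  moves: "1 0 0.008 0 0;1 0 0.004 0 0;1 0 0.002 0 0;1 0 0 0 0;1 0 0 0 0"

```text
time_s: 36.88
ee_pos: [0.3615, 0.2656, 0.2038]
tool_rot: [0.685, 0.728, 0.0, 0.0]
force: [1.1, -0.3, 0.1]
width: 0.0001
```

Call:
carry_out:
  moves: "1 0 0.002 0 0;1 0 0.002 0 0;1 0 0.002 0 0;1 0 0 0 0;1 0 0 0 0"

```text
time_s: 37.3
ee_pos: [0.3672, 0.2659, 0.2034]
tool_rot: [0.685, 0.728, -0.0, -0.0]
force: [-0.7, -0.4, 0.8]
width: 0.0004
```

Call:
carry_out:
  moves: "1 0 0.001 0 0;1 0 0.001 0 0;1 0 0 0 0;1 0 0 0 0"

```text
time_s: 37.63
ee_pos: [0.3687, 0.266, 0.2033]
tool_rot: [0.685, 0.728, -0.001, -0.0]
force: [-4.6, 2.2, 1.5]
width: -0.0001
```

Call:
carry_out:
  moves: "1 0 0.001 0 0;1 0 0.001 0 0;1 0 0 0 0;1 0 0 0 0"

```text
time_s: 37.97
ee_pos: [0.3707, 0.2661, 0.2033]
tool_rot: [0.685, 0.728, -0.001, -0.0]
force: [-5.0, 1.8, 1.7]
width: -0.0002
```

Call:
carry_out:
  moves: "1 0 0.001 0 0;1 0 0.001 0 0;1 0 0 0 0;1 0 0 0 0"

```text
time_s: 38.3
ee_pos: [0.3725, 0.2662, 0.2033]
tool_rot: [0.685, 0.728, -0.001, -0.0]
force: [-6.3, 1.9, 2.3]
width: 0.0001
```

Call:
carry_out:
  moves: "1 0 0.0008 0 0;1 0 0 0 0;1 0 0 0 0"

```text
time_s: 38.55
ee_pos: [0.3729, 0.2662, 0.2032]
tool_rot: [0.685, 0.728, -0.001, -0.001]
force: [-8.6, 3.4, 4.4]
width: 0.0
```

Call:
carry_out:
  moves: "1 0 0.0008 0 0;1 0 0 0 0;1 0 0 0 0"

```text
time_s: 38.8
ee_pos: [0.3732, 0.2662, 0.2032]
tool_rot: [0.685, 0.728, -0.002, -0.001]
force: [-12.2, 3.8, 5.7]
width: 0.0003
```

Call:
carry_out:
  moves: "1 0 0.0008 0 0;1 0 0 0 0;1 0 0 0 0"

```text
time_s: 39.05
ee_pos: [0.3735, 0.2662, 0.2031]
tool_rot: [0.685, 0.728, -0.002, -0.001]
force: [-15.3, 6.5, 8.8]
width: -0.0004
```

Call:
carry_out:
  moves: "1 0 0.001 0 0;1 0 0 0 0;1 0 0 0 0"

```text
time_s: 39.3
ee_pos: [0.374, 0.2662, 0.203]
tool_rot: [0.686, 0.728, -0.003, -0.002]
force: [-18.9, 7.8, 10.6]
width: 0.0001
```

```bash
python3 - <<'E'
from h import *
st(); im,P=cloud("wrist"); save(im,"w8.png")
im,P=cloud("scene"); save(im[150:290,160:360],"s3.png"); die(P,.4871,.2714,.0625,np.array([-.1,-.035,.035,.1]))
E
```

```text
t 39.3 tcp [0.374  0.2662 0.203 ] x [-0.06   0.998 -0.002] y [ 0.998  0.06  -0.007] z [-0.007 -0.002 -1.   ] F [-18.9   7.8  10.6] w 0.0001 j [0.61 0.42 2.13 0.   0.61 0.55]
y -0.1 front edge -0.0025 rear edge 0.0052 gapmid 0.0079
```

Call:
carry_out:
  moves: "1 0 -0.004 0 0;1 0 -0.01 0 0;1 0 -0.015 0 0;1 0 0 -0.03 0;1 0 0 -0.035 0;1 0 0 -0.035 0;1 0 0 -0.035 0;1 -0.03 0.02 -0.02 0;1 -0.03 0.035 0 0;1 -0.02 0.035 0 0;1 0 0.03 0 0;1 0 0 0 0;1 0 0 0 0;1 0 0 0 0"

```text
time_s: 40.57
ee_pos: [0.4681, 0.1948, 0.358]
tool_rot: [0.685, 0.728, -0.001, -0.0]
force: [-0.4, -0.0, -0.6]
width: 0.0004
```

```bash
python3 - <<'E'
from h import *
st(); im,P=cloud("wrist"); save(im,"w9.png"); die(P,.4871,.2714,.0625,np.array([-.035,-.03,.03,.035,.1]))
y=.0625
for Y in(-.065,0,.065):
    a,b=.4871-Y*np.sin(y),.2714+Y*np.cos(y); rect(P,(a-.03,b-.026),(a+.03,b+.026),.1,.125); rect(P,(a-.03,b-.026),(a+.03,b+.026),.064,.073); print("mark",round(a,4),round(b,4))
a,Q=cloud("top"); marks("top",["lump_1","pellet_jar","scraper","lip_handle"]); rect(Q,(.3,-.35),(.525,-.12),.012,.09)
E
```

```text
t 40.57 tcp [0.4681 0.1948 0.358 ] x [-0.061  0.998 -0.   ] y [ 0.998  0.061 -0.001] z [-0.001 -0.001 -1.   ] F [-0.4 -0.  -0.6] w 0.0004 j [ 0.39  0.22  1.93 -0.    0.99  0.33]
y -0.035 front edge -0.0028 rear edge 0.0063 gapmid 0.0059
y -0.03 front edge -0.0028 rear edge 0.0064 gapmid 0.0059
y 0.03 front edge -0.0022 rear edge 0.0067 gapmid 0.0063
y 0.035 front edge -0.0023 rear edge 0.0067 gapmid 0.0063
1315 [0.4928 0.2071] size [14.4 35.1] ang 4.3 zmed 0.1184
592 [0.4928 0.2067] size [25.8 39.9] ang 2.5 zmed 0.0668
mark 0.4912 0.2065
1612 [0.4892 0.2715] size [14.2 35.6] ang 3.2 zmed 0.1185
551 [0.4816 0.2711] size [11.4 40.3] ang 0.7 zmed 0.0668
mark 0.4871 0.2714
1264 [0.486  0.3286] size [14.3 21.2] ang 2.9 zmed 0.1183
828 [0.4857 0.3336] size [25.9 34.9] ang 3.1 zmed 0.0668
mark 0.483 0.3363
top lump_1 0.58 [0.4502 0.475  0.0128]
top lump_1 0.56 [0.5069 0.4795 0.0112]
top pellet_jar 0.82 [ 0.6644  0.1155 -0.0014]
top scraper 0.86 [ 0.418  -0.2674  0.0094]
top scraper 0.73 [ 0.4164 -0.2653  0.0501]
top scraper 0.5 [ 6.625e-01  1.158e-01 -5.000e-04]
top lip_handle 0.68 [0.3902 0.2643 0.0368]
1376 [ 0.4201 -0.2632] size [ 46.3 139.8] ang 84.6 zmed 0.0278
```

View pics/w9.png

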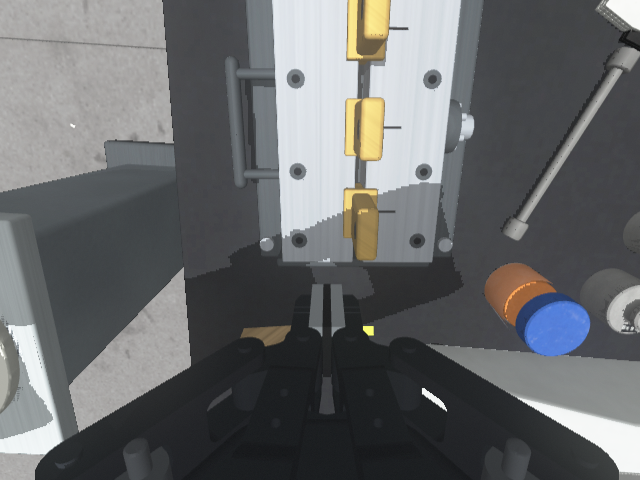

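The shims are held, but the top check shows the scraper has been knocked about 44 mm off centre, so I'll put it back.

Call:
carry_out:
  moves: "-1 -0.0326 -0.0055 0 0;-1 -0.0326 -0.0055 0 0;-1 -0.0326 -0.0055 0 0;-1 -0.0326 -0.0055 0 0;-1 -0.0326 -0.0055 0 0;-1 -0.0326 -0.0055 0 0;-1 -0.0326 -0.0055 0 0;-1 -0.0326 -0.0055 0 0;-1 -0.0326 -0.0055 0 0;-1 -0.0326 -0.0055 0 0;-1 -0.0326 -0.0055 0 0;-1 -0.0326 -0.0055 0 0;-1 -0.0326 -0.0055 0 0;-1 -0.0319 -0.0055 0 0;-1 0 0 0 -0.118;-1 0 0 0 -0.118;-1 0 0 0 -0.118;-1 0 0 0 -0.118;-1 0 0 0 -0.118;-1 0 0 0 -0.118"

```text
time_s: 42.53
ee_pos: [0.4198, -0.2643, 0.3585]
tool_rot: [0.387, 0.922, -0.0, 0.0]
force: [-0.5, -0.3, -0.2]
width: 0.0852
```

Call:
carry_out:
  moves: "-1 0 0 0 -0.118;-1 0 0 0 -0.118;-1 0 0 0 -0.118;-1 0 0 0 -0.118;-1 0 0 0 -0.118;-1 0 0 0 -0.118;-1 0 0 0 0;-1 0 0 0 0;-1 0 0 0 0"

```text
time_s: 43.28
ee_pos: [0.4198, -0.2644, 0.3585]
tool_rot: [0.049, 0.999, -0.0, 0.0]
force: [0.1, -0.3, -0.5]
width: 0.0856
```

```bash
python3 - <<'E'
from h import *
im,P=cloud("wrist"); save(im,"w10.png"); q=rect(P,(.3,-.38),(.525,-.17),.015,.1); rect(P,(.3,-.38),(.525,-.17),.06,.1)
b=q[q[:,2]<.04]; A=np.c_[b[:,:2]-b[:,:2].mean(0),np.ones(len(b))]; print("bar top plane",np.linalg.lstsq(A,b[:,2],rcond=None)[0])
marks("wrist",["mat_top","scraper"])
plan(.419,-.2648,.2075,-.094)
E
```

```text
7394 [ 0.4181 -0.2655] size [ 46.1 138.8] ang 84.6 zmed 0.0248
3052 [ 0.4175 -0.2654] size [22.  90.5] ang 84.7 zmed 0.0715
bar top plane [-0.00292024  0.0013836   0.02400231]
wrist mat_top 0.57 [ 0.4197 -0.2222  0.0032]
wrist scraper 0.89 [ 0.4211 -0.2628  0.0027]
wrist scraper 0.64 [ 0.4181 -0.2624  0.0524]
t 43.43 tcp [ 0.4199 -0.2646  0.3585] x [-0.995  0.095 -0.   ] y [ 0.095  0.995 -0.   ] z [ 0. -0. -1.] F [ 0.2 -0.2 -0.1] w 0.0856 j [-0.57  0.21  1.95 -0.    0.98 -2.04]
tool shift [ 0.0008 -0.0003  0.151 ] turn about tool z -0.0014
```

View pics/w10.png

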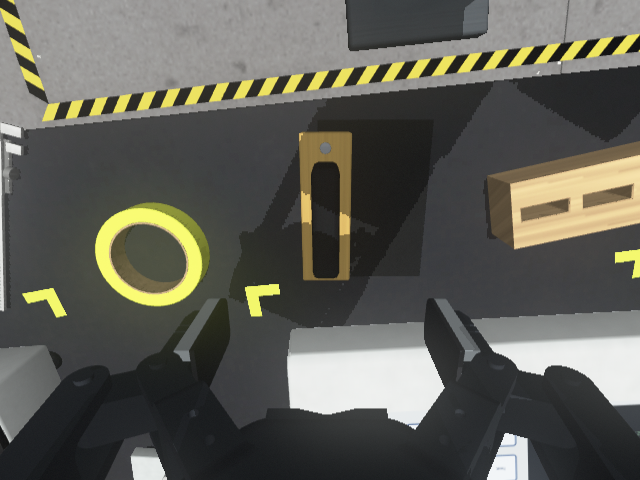

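The scraper lies flat but half off the mat's right edge (bar at column 325, mat out to 430). I'll grip it and move it 44 mm to +y.

Call:
carry_out:
  moves: "-1 0.001 -0.0005 0.035 0;-1 0 0 0.035 0;-1 0 0 0.035 0;-1 0 0 0.03 0;-1 0 0 0.015 0;-1 0 0 0 0;-1 0 0 0 0;1 0 0 0 0;1 0 0 0 0;1 0 0 0 0;1 0 0 0 0;1 0 0 0 0;1 0 0 0 0;1 0 0 0 0;1 0 0 0 0;1 0 0 -0.015 0;1 0 0 -0.015 0;1 0 0 0 0"
  force: 60

```text
time_s: 44.93
ee_pos: [0.4194, -0.2654, 0.2404]
tool_rot: [0.047, 0.999, -0.001, 0.001]
force: [-0.2, -0.5, -2.8]
width: 0.0211
```

```bash
python3 - <<'E'
from h import *
plan(.420,-.2213,.21,-.09)
E
```

```text
t 44.93 tcp [ 0.4194 -0.2654  0.2404] x [-0.996  0.093 -0.003] y [ 0.093  0.996 -0.001] z [ 0.002 -0.002 -1.   ] F [-0.2 -0.5 -2.8] w 0.0211 j [-0.57  0.39  2.04 -0.    0.72 -2.04]
tool shift [0.0036 0.044  0.0303] turn about tool z -0.0036
```

Call:
carry_out:
  moves: "1 0.0018 0.022 0 0;1 0.0018 0.022 0 0;1 0 0 0 0;1 0 0 0.015 0;1 0 0 0.01 0;1 0 0 0.004 0;1 0 0 0 0;1 0 0 0 0"

```text
time_s: 45.6
ee_pos: [0.4192, -0.2211, 0.2091]
tool_rot: [0.047, 0.999, 0.0, -0.0]
force: [-1.4, 1.4, -0.9]
width: 0.0212
```

Call:
carry_out:
  moves: "1 0 0 0.0012 0;1 0 0 0 0;1 0 0 0 0"

```text
time_s: 45.85
ee_pos: [0.4191, -0.221, 0.209]
tool_rot: [0.047, 0.999, 0.0, -0.0]
force: [-5.4, 3.6, 20.0]
width: 0.0212
```

Call:
carry_out:
  moves: "1 0 0 0.0008 0;1 0 0 0 0;1 0 0 0 0"

```text
time_s: 46.1
ee_pos: [0.4191, -0.221, 0.209]
tool_rot: [0.047, 0.999, 0.0, -0.0]
force: [-9.1, 6.4, 34.3]
width: 0.0212
```

Call:
carry_out:
  moves: "1 0 0 -0.0018 0;1 0 0 0 0;0.3 0 0 0 0;0 0 0 0 0;-1 0 0 0 0;-1 0 0 0 0;-1 0 0 0 0;-1 0 0 -0.01 0;-1 0 0 -0.03 0;-1 0 0 -0.035 0;-1 0 0 -0.035 0;-1 0 0 -0.02 0;-1 0 0 0 0;-1 0 0 0 0"

```text
time_s: 47.27
ee_pos: [0.4196, -0.221, 0.341]
tool_rot: [0.047, 0.999, -0.001, 0.002]
force: [-0.4, 0.7, -0.8]
width: 0.0853
```

```bash
python3 - <<'E'
from h import *
im,P=cloud("wrist"); q=rect(P,(.3,-.38),(.525,-.12),.015,.1)
marks("wrist",["mat_top","scraper"])
im,P=cloud("top"); marks("top",["lump_1"]); r=env.trace("top","lump_1"); print(len(r))
plan(.463,.23,.37,.0625,np.pi/2)
E
```

```text
8235 [ 0.4188 -0.2213] size [ 46.1 139.7] ang 84.6 zmed 0.0248
wrist mat_top 0.21 [ 0.4233 -0.2214  0.0032]
wrist scraper 0.83 [ 0.4167 -0.2213  0.0517]
wrist scraper 0.57 [ 0.4227 -0.2203  0.0028]
top lump_1 0.76 [0.5057 0.4789 0.0123]
top lump_1 0.71 [0.4666 0.427  0.0093]
top lump_1 0.53 [0.4493 0.4768 0.0102]
3
t 47.57 tcp [ 0.419  -0.2207  0.3382] x [-0.996  0.093  0.002] y [0.093 0.996 0.001] z [-0.002  0.001 -1.   ] F [ 0.5 -0.7 -0.8] w 0.0853 j [-0.49  0.2   2.01 -0.    0.93 -1.97]
tool shift [-0.0016  0.4529 -0.0314] turn about tool z 1.4148
```

Call:
carry_out:
  moves: "1 0 0 0 0.1179;1 0 0 0 0.1179;1 0 0 0 0.1179;1 0 0 0 0.1179;1 0 0 0 0.1179;1 0 0 0 0.1179;1 0 0 0 0.1179;1 0 0 0 0.1179;1 0 0 0 0.1179;1 0 0 0 0.1179;1 0 0 0 0.1179;1 0 0 0 0.1179;1 0 0 0 0"

```text
time_s: 48.65
ee_pos: [0.4192, -0.2208, 0.3385]
tool_rot: [0.687, 0.727, -0.0, -0.001]
force: [0.5, -0.8, -0.2]
width: 0.0
```

Call:
carry_out:
  moves: "1 0.0326 -0.0028 0 0;1 0.0326 -0.0028 0 0;1 0.0326 -0.0028 0 0;1 0.0326 -0.0028 0 0;1 0.0326 -0.0028 0 0;1 0.0326 -0.0028 0 0;1 0.0326 -0.0028 0 0;1 0.0326 -0.0028 0 0;1 0.0326 -0.0028 0 0;1 0.0326 -0.0028 0 0;1 0.0326 -0.0028 0 0;1 0.0326 -0.0028 0 0;1 0.0326 -0.0028 0 0;1 0.0326 -0.0028 0 0;1 0.0326 -0.0028 0 0;1 0 0 0 0;1 0 0 0 0"

```text
time_s: 50.07
ee_pos: [0.3465, 0.2658, 0.3388]
tool_rot: [0.682, 0.731, -0.001, -0.0]
force: [-0.2, 0.3, -0.8]
width: -0.0001
```

```bash
python3 - <<'E'
from h import *
plan(.358,.265,.203,.0625,np.pi/2)
E
```

```text
t 50.07 tcp [0.3465 0.2658 0.3388] x [-0.069  0.998 -0.001] y [ 0.998  0.069 -0.001] z [-0.001 -0.001 -1.   ] F [-0.2  0.3 -0.8] w -0.0001 j [ 0.65  0.14  2.08 -0.    0.91  0.58]
tool shift [-0.0015  0.0116  0.1358] turn about tool z 0.0067
```

Call:
carry_out:
  moves: "1 0 0 0.035 0.0065;1 0 0 0.035 0;1 0 0 0.035 0;1 0 0 0.025 0;1 0 0 0.006 0;1 0 0.012 0 0;1 0 0.008 0 0;1 0 0 0 0;1 0 0 0 0"

```text
time_s: 50.82
ee_pos: [0.3684, 0.266, 0.2048]
tool_rot: [0.687, 0.726, 0.002, 0.0]
force: [0.1, -0.7, -0.3]
width: -0.0001
```

Call:
carry_out:
  moves: "1 0 0.003 0 0;1 0 0.002 0 0;1 0 0.001 0 0;1 0 0 0 0;1 0 0 0 0"

```text
time_s: 51.23
ee_pos: [0.3724, 0.266, 0.2038]
tool_rot: [0.687, 0.727, -0.0, -0.0]
force: [-5.3, 0.7, 6.9]
width: 0.0002
```

Call:
carry_out:
  moves: "1 0 0.001 0 0;1 0 0.001 0 0;1 0 0 0 0;1 0 0 0 0"

```text
time_s: 51.57
ee_pos: [0.3733, 0.266, 0.2036]
tool_rot: [0.687, 0.726, -0.002, -0.001]
force: [-12.0, 3.5, 12.1]
width: 0.0002
```

Call:
carry_out:
  moves: "1 0 0.0015 0 0;1 0 0.001 0 0;1 0 0 0 0;1 0 0 0 0"

```text
time_s: 51.9
ee_pos: [0.3743, 0.266, 0.2034]
tool_rot: [0.687, 0.726, -0.003, -0.002]
force: [-23.1, 8.0, 17.8]
width: 0.0001
```

Call:
carry_out:
  moves: "1 0 -0.004 0 0;1 0 -0.01 0 0;1 0 -0.015 0 0;1 0 0 -0.03 0;1 0 0 -0.035 0;1 0 0 -0.035 0;1 0 0 -0.035 0;1 -0.02 0.03 -0.02 0;1 -0.02 0.035 0 0;1 -0.02 0.035 0 0;1 0 0.035 0 0;1 0 0.008 0 0;1 0 0 0 0;1 0 0 0 0"

```text
time_s: 53.07
ee_pos: [0.4939, 0.2126, 0.3577]
tool_rot: [0.687, 0.726, -0.001, -0.0]
force: [-0.4, -0.7, 0.2]
width: 0.0001
```

```bash
python3 - <<'E'
from h import *
st(); im,P=cloud("wrist"); save(im,"w11.png"); die(P,.4871,.2714,.0625,np.array([-.035,-.03,.03,.035,.1]))
y=.0625
for Y in(-.065,0,.065):
    a,b=.4871-Y*np.sin(y),.2714+Y*np.cos(y); rect(P,(a-.03,b-.026),(a+.03,b+.026),.1,.125)
a,Q=cloud("top"); marks("top",["lump_1","pellet_jar"]); rect(Q,(.3,-.35),(.525,-.12),.012,.09)
E
```

```text
t 53.07 tcp [0.4939 0.2126 0.3577] x [-0.055  0.998 -0.   ] y [ 0.998  0.055 -0.001] z [-0.001 -0.001 -1.   ] F [-0.4 -0.7  0.2] w 0.0001 j [0.4  0.27 1.87 0.   1.01 0.35]
y -0.035 front edge -0.0027 rear edge 0.0062 gapmid 0.0011
y -0.03 front edge -0.0033 rear edge 0.0069 gapmid -0.002
y 0.03 front edge -0.0018 rear edge 0.0071 gapmid 0.0018
y 0.035 front edge -0.0017 rear edge 0.0071 gapmid 0.0022
1200 [0.4929 0.2068] size [14.1 35.8] ang 3.3 zmed 0.1184
1408 [0.4895 0.2713] size [14.2 36.3] ang 2.5 zmed 0.1186
1921 [0.4858 0.3355] size [14.1 34.7] ang 3.8 zmed 0.1185
top lump_1 0.54 [0.4502 0.4709 0.0083]
top lump_1 0.36 [0.4823 0.3371 0.0626]
top pellet_jar 0.85 [6.647e-01 1.162e-01 4.000e-04]
1325 [ 0.4204 -0.2195] size [ 47.2 140.3] ang 84.6 zmed 0.0276
```

View pics/w11.png

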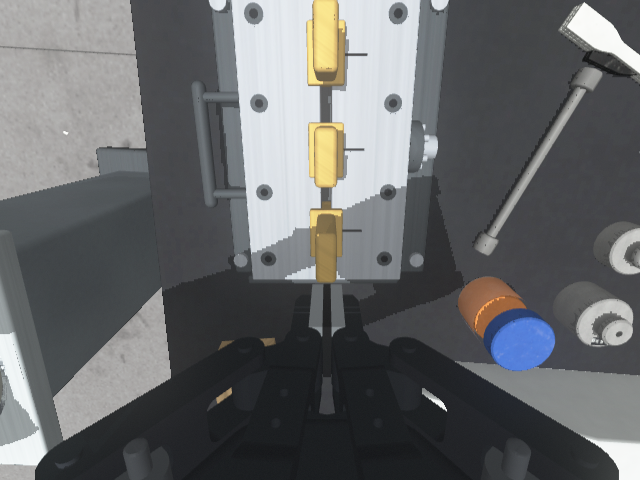

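```bash
python3 - <<'E'
from h import *
env.sign_off(); st()
E
```

```text
the job is handed in; nothing more can be done
the job is handed in; nothing more can be done
```

The die gap is set to the three brass shims, and I handed the job in after about 53 s of robot time.

- **Lumps:** I wiped three lumps off the lips into the catch tray. A top-camera check at about 47 s found all three in the tray. In the last top picture only one was reported there, probably because the arm was in the way. A second, low-score report sat on the left shim and was most likely false.
- **Scraper:** I laid it back in the middle of its mat, but it was later knocked about 44 mm aside. I put it back, then pushed the handle once more so that the push came last. The last check showed it flat and within about 2 mm of the centre.
- **Shims:** All three stand upright in the gap, within about 1 mm of their marks along it.
- **Front lip:** It stopped at the same place in both pushes, with the push force rising to about 23 N, so it is tight on the shims. The camera read the gap as 8.8 to 9 mm in most places instead of 8 mm. I put that down to my edge measurement reading about 0.8 mm too wide, because the lip would not move further.
- **Jar:** It still stands where it was.

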